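# Clamp the mosaic plaque in the sprung holder and bring the magnifier over it

### The job

Mount the arched mosaic plaque face up in the sprung holder: tip its round end down under the brass keeper into the V-jaw, press the jaw back without forcing it, lower the square end behind the tail bar and let go, so that the plaque lies flat on the bed, clamped and centred between V-jaw and tail bar. Then swing the magnifier's arm until the lens is centred over the plaque, and leave it there. Do not knock the other things about.

Things in the scene. Friction and masses are not known exactly. Their poses are not given: they have to be found in the camera images.
- plaque_centre (a point): Centre (half-way up) of the loose plaque: a wooden panel 118 mm long (its x), 56 wide (y), 14 thick (z), 0.13 to 0.25 kg, a half-finished mosaic (sun over sea) on its upper face. Its top tiles stand 2 mm proud, clear of the edge. +x points to its round end, a half circle of 28 mm radius; the other end is square. It lies face up (z up) on the table.
- holder: Sprung holder, fixed on the table: a plywood board 112 mm wide, its top 12 mm above the table, from holder x = -0.105 to 0.160. Origin at table height on its middle line; +x points from the tail bar to the V-jaw, z up. Jaw unit and tail bar were moved along the board for another job and are not measured: feel for them. Clamped, the plaque's centre is at y = 0 and 29 mm above the table.
- bed (a point): Point on top of the holder's wooden bed, 22 mm above the table, at holder x = 0, y = 0. The bed is a raised strip 40 mm wide (the plaque overhangs it by 8 mm each side) from x = -0.100 to 0.068. Nothing stands beside its middle, so fingers can stay on the plaque's long sides. The bed, jaw and bar share one middle line, y = 0.
- jaw (a joint): How far the steel V-jaw is pressed back in its unit toward holder +x, in m: 0 at rest, 0.020 at its hard stop. Its spring pushes back with about 5.5 N at 0, rising to 14.5 N at 0.020. With the plaque clamped the jaw stays pressed back by 6 to 15 mm. It is a polished 90 degree V of two upright flanks, 70 mm wide at its mouth, open toward the tail bar; a 46 mm high end block stands behind.
- jaw_range (a point): Where the round tip of a level plaque first touches both flanks if the jaw unit stands at mid-range; really up to 10 mm either way along holder x. A brass KEEPER bar lies over the V, its underside 19 mm and its top 23 mm above the bed, its front edge 9 mm nearer the tail bar than the touching tip. Under it and over the bar a plaque goes in only with its round end 6 to 10 degrees down.
- bar_range (a point): Mid-range place of the inner face of the TAIL BAR, which holds the plaque's square end: a fixed straight steel stop square across the bed, 60 mm long, 13 thick, top 9 mm above the bed, a black thumbscrew at each end (top 30 mm above the table). It is set with the jaw: its inner face is 103 to 112 mm before the point that the tip touches first, so up to 14.5 mm from this point.
- lens_pivot (a point): Axis of the bench magnifier's swing arm, at arm height (150 mm above the table), on a post with a round heavy foot (45 mm radius, fixed) beside the holder on its +y side.
- lens_arm (a joint): Swing angle of the magnifier's arm about its upright post, rad, positive counter-clockwise seen from above; at 0 the arm points along the magnifier's own -y, roughly across the holder. Range -0.5 to 1.95; it starts swung aside beyond the jaw, between 1.3 and 1.8. Friction (about 0.12 N m) holds it where it is left.
- lens_centre (a point): Centre of the round magnifier lens (92 mm across its black rim, 10 mm thick, 150 mm above the table), 150 mm from the pivot; it moves only along a circle about the pivot, which passes over the middle of the clamped plaque.
- lens_knob (a point): Grip point on the upright black knob of the arm, 14 mm across, on the arm 88 mm from the pivot toward the lens; the knob rises from the arm to 199 mm above the table, and this point is 184 mm above the table. Pinch it from above and follow the circle.
- glue_bottle: Bystander: white squeeze bottle with a red nozzle, 47 mm across and 130 mm tall, loose, standing at the left; origin under its middle.
- frost_pot: Bystander: frosted screw pot, 50 mm across and 38 mm tall, loose, at the back left; origin under its middle.
- loupe: Bystander: black eye loupe, 34 mm across and 30 mm tall, loose, at the right; origin under its middle.

How it is judged:
At the end, for the whole second after the job is handed in: The plaque lies face up, flat on the bed (2 degrees, 2 mm) and at rest, the jaw held back by it more than 4 mm, centred across the holder within 3 mm and in line with it within 2.5 degrees; the lens is at rest over the plaque's centre within 12 mm, seen from above (value of joint jaw above 0.004 m and y of plaque_centre in the frame of holder between -0.003 and 0.003 m and z of plaque_centre in the frame of holder between 0.027 and 0.031 m and angle between plaque_centre's own z axis and vertical below 0.035 rad and angle between the x axis of plaque_centre and the x axis of holder, either way round below 0.045 rad and linear speed of plaque below 0.01 m/s and horizontal distance between lens_centre and plaque_centre below 0.012 m and velocity of joint lens_arm between -0.05 and 0.05 rad/s); the robot touches nothing.
It fails at once if the plaque is tipped more than 35 degrees from face up (angle between plaque_centre's own z axis and vertical above 0.61 rad).
It fails at once if the plaque is forced against the jaw with more than 45 N (contact force between plaque and jaw above 45 N).
It fails at once if the glue bottle, the frosted pot or the loupe is shifted by more than 30 mm (distance of any of glue_bottle, frost_pot, loupe from where it was at the start of the episode above 0.03 m).
It also fails if it takes over 58 s, if anything falls off the work surface, if the arm or the gripper's body presses on something with over 40 N, if the wrist force passes 120 N, or if a joint passes its speed limit or range.

### The arm

A 6-joint arm with a two-finger parallel gripper is mounted at the origin on the work surface; the furniture and walls round the work are solid. World frame = base frame: x ahead of the robot, y to its left, z up, the work surface at z = 0. Lengths are in m, angles in rad, forces in N, time in s.
With the tool pointing down it reaches from about 0.275 to 0.725 m from the base axis. Payload 5.6 kg.
Tool frame: the origin (TCP) lies midway between the tips of the shut fingers; the grasp point (between the pads) lies 19 mm behind it; z points along the fingers, y is the line along which they close (so a half turn about z gives the same grasp; the last joint's range is limited). The gripper opens to 85 mm and grips with 20 to 120 N. Pads are 22 mm wide; open, the fingers measure 114 mm over their backs; the gripper's body (76 mm by 85 mm) begins 54 mm behind the grasp point. The pads swing forward as they close: fully open they stand 13 mm farther back than shut.
Start: joints at [-1.032, 0.255, 0.108, 0, -1.424, -0.285], TCP at [0.138, -0.532, 0.231] pointing down, gripper open.
Joint ranges: [-2.95, 2.95], [-1.21, 1.97], [-1.09, 1.5], [-2.87, 1.71], [-2.94, -0.07], [-3.05, 3.05]. Speed limits (rad/s): [2.57, 2.57, 3.14, 3.14, 3.14, 3.14].

### API

Orientations are given as a 3x3 rotation matrix whose columns are the frame's x, y, z axes.
In Python, from plant import env gives the robot as it stands. The module is installed in compiled form; this text tells all that it offers.
- The arm moves only by the tool jog_arm, never from a script. Its argument "commands" is one flat list of numbers, 5 for each row, row after row: the shift along the tool's x, y, z in mm, then the turn about the tool's z in degrees, then the opening, from 0 (shut) to 1 (fully open). A call has 1 to 5 rows; each row shifts and turns the commanded pose from where the row before left it, along the tool's axes as they then stand; what a row does not reach is not made up. A row lasts 1/12 s, in which the tool goes at most 41.7 mm and 7.16 degrees, less where a joint would pass 70% of its speed; a pose out of reach is approached as far as the arm can. A call is refused whole if a number of a shift passes 41.7 or a number of a turn 7.16, either way. A call with a gripper value outside its range is refused whole. The fingers move at their own pace and stop on an object; "newtons" is the grip in N (left out, the last holds). Time passes only in rows, so rows that do not move let the fingers close. It gives the time, the measured TCP pose, the force, the opening and the grip force at its end, in the units of the state.
- env.get_state(): the state, without advancing time (a new reading comes with each control period).
- env.camera(name): name is "scene" or "top" or "wrist"; returns a dict with "frame" (480x640x3 uint8, red, green, blue), "camera_matrix" (3x3 intrinsics, pixels), "rvec" (rotation vector, rad) and "tvec" (3), from world to camera coordinates, as OpenCV has them. Camera axes: x right, y down, z forward; pixel columns grow to the right and rows downward; lengths in m; the calibration is good to about 2 mm. A picture is of the moment at which its call begins. There is no depth.
- env.job_done(): hands the job in; it is judged then, once.
The state is a dict: "clock": time; "joint_positions": joint angles; "joint_velocities": joint speeds; "effort": joint torques, N m; "ee_pos": TCP position; "tool_rot": TCP orientation; "contact_force": force on the tool from outside, world axes, zero at the start; "wrist_torque": the same for the moment, N m; "grip_width": opening from 0.0 (shut) to 1.0 (fully open); "finger_force": force on a finger pad.
Only numpy, scipy, OpenCV 4.12 (cv2) and the standard library are available. Lean on these libraries where they do the work, as an engineer would, in place of code of your own. Each camera call takes 0.05 s, during which the arm holds its last target. There are 200 camera calls.

## Working session

There is one attempt and no reset: what is moved stays moved. The work goes in short steps, Python scripts to look and compute and a tool call to move; the robot and the scene stay as the last step left them, time stands still between calls to the robot, and variables do not carry over. Pictures are saved under pics/ and viewed, at most 10 in all, crops included, and the job is handed in when it is done.

Besides the shell and the picture viewer there is one more tool, called as name(argument=value, ...), one argument or row to a line, values as JSON. jog_arm: Moves the arm, as the interface text tells. Its arguments: {"type":"object","properties":{"commands":{"type":"array","items":{"type":"number"}},"newtons":{"type":"number"}},"required":["commands"]}

```bash
mkdir -p pics; ls; cat > h.py <<'E'
import numpy as np, cv2
from plant import env
def cam(n,save=None):
    c=env.camera(n)
    if save: cv2.imwrite(f'pics/{save}.png',c['frame'][:,:,::-1])
    return c
def ray(c,u,v):
    R=cv2.Rodrigues(np.array(c['rvec'],float))[0];t=np.array(c['tvec'],float).ravel()
    d=R.T@np.linalg.inv(c['camera_matrix'])@np.array([u,v,1.]);return -R.T@t,d/np.linalg.norm(d)
def onz(c,u,v,z):
    o,d=ray(c,u,v);return o+d*(z-o[2])/d[2]
def two(a,pa,b,pb):
    o1,d1=ray(a,*pa);o2,d2=ray(b,*pb)
    s=np.linalg.lstsq(np.c_[d1,-d2],o2-o1,rcond=None)[0]
    p,q=o1+s[0]*d1,o2+s[1]*d2;return (p+q)/2,np.linalg.norm(p-q)
def proj(c,p):
    return cv2.projectPoints(np.array(p,float).reshape(-1,3),np.array(c['rvec'],float),np.array(c['tvec'],float),c['camera_matrix'],None)[0].reshape(-1,2)
E
python3 - <<'E'
from h import *
import pickle
np.set_printoptions(precision=4,suppress=True)
d={n:cam(n,n+'0') for n in('scene','top','wrist')}
pickle.dump(d,open('c0.pkl','wb'))
for n in d: print(n,ray(d[n],320,240),d[n]['camera_matrix'][0,0])
s=env.get_state()
for k in s: print(k,s[k])
E
```

```text
pics
scene (array([-0.0873,  0.6158,  0.5184]), array([ 0.6437, -0.6429, -0.4151])) 447.7212186659197
top (array([0.3307, 0.0169, 1.5332]), array([ 0.1384, -0.0235, -0.9901])) 612.7460982113884
wrist (array([ 0.058 , -0.5537,  0.3728]), array([ 0.2985,  0.0783, -0.9512])) 342.8235833126151
clock 0.15
joint_positions [-1.0324  0.2556  0.1073 -0.0003 -1.4239 -0.2846]
joint_velocities [ 0.0008 -0.0011  0.005   0.0021  0.0012 -0.0012]
effort [ -0.0012 -38.6945  23.8078   5.3666  -0.0046  -0.    ]
ee_pos [ 0.1381 -0.532   0.2306]
tool_rot [[-0.968  -0.2511 -0.0004]
 [-0.2511  0.968   0.0013]
 [ 0.0001  0.0014 -1.    ]]
contact_force [ 0.0293 -0.291   0.0548]
wrist_torque [-0.0029 -0.0097 -0.044 ]
finger_force 0.0
grip_width 1.0017381387593525
```

View pics/top0.png

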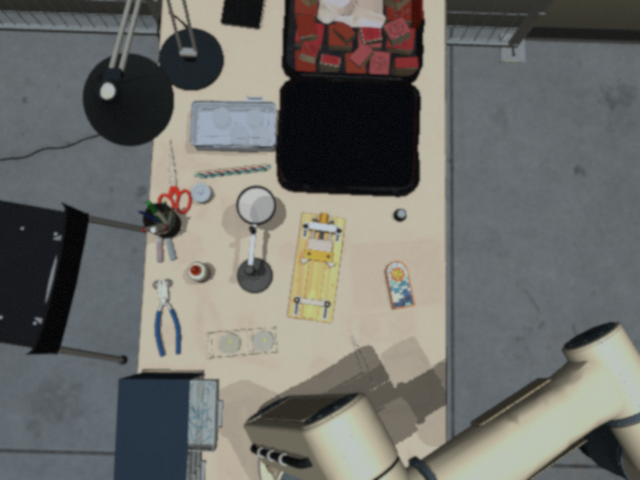

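View pics/scene0.png

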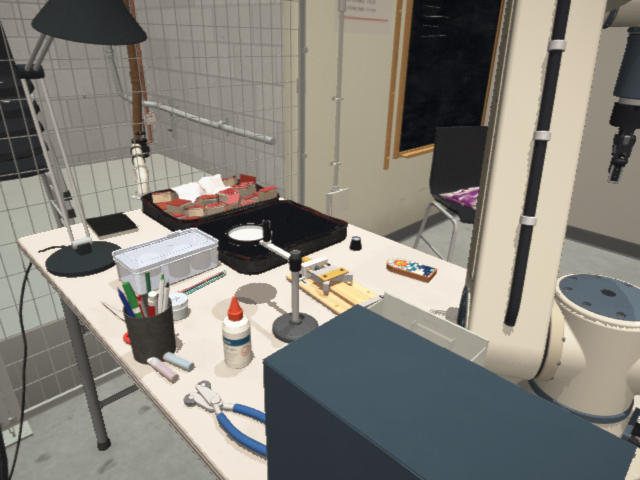

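The top view shows the plaque at about (399,285) with its round end up (+x). The holder runs from (323,212) to (310,322) with its jaw end up and the tail bar at about (311,302). The magnifier's post is at (254,275), its lens at (256,205) and its knob near (253,230). The loupe is at (400,214), the bottle at (198,271) and the pot at (202,192).

```bash
python3 - <<'E'
from h import *
import pickle
np.set_printoptions(precision=4,suppress=True)
d=pickle.load(open('c0.pkl','rb'));t=d['top'];f=t['frame']
def show(n,u,v,z): print(n,onz(t,u,v,z))
hsv=cv2.cvtColor(f,cv2.COLOR_RGB2HSV)
# holder: yellowish board
m=((hsv[...,0]>18)&(hsv[...,0]<35)&(hsv[...,1]>90)).astype('u1');m[:200]=0;m[330:]=0;m[:,:280]=0;m[:,360:]=0
p=np.argwhere(m)[:,::-1].astype('f4');r=cv2.minAreaRect(p);print('board',r,len(p))
for b in cv2.boxPoints(r): show('b',*b,.012)
# plaque by difference from table
m=np.zeros(f.shape[:2],'u1');roi=f[255:315,380:420].astype(int);bg=np.median(f[255:315,425:440].reshape(-1,3),0)
print(bg)
m[255:315,380:420]=(np.abs(roi-bg).sum(2)>60)
m=cv2.morphologyEx(m,cv2.MORPH_OPEN,np.ones((3,3)))
c=max(cv2.findContours(m,0,2)[0],key=cv2.contourArea);r=cv2.minAreaRect(c);print('plq',r)
for b in cv2.boxPoints(r): show('p',*b,.014)
show('pl c',*r[0],.014)
for n,u,v,z in [('post',254,275,0.01),('lens',256,205,.15),('knob',253,230,.199),('loupe',400,214,.03),('barmid',311,302,.03),('keeper',320,258,.04)]: show(n,u,v,z)
E
```

```text
board ((315.9226989746094, 265.55853271484375), (41.420223236083984, 106.88794708251953), 7.883139133453369) 1577
b [0.3529 0.0543 0.012 ]
b [0.619  0.0264 0.012 ]
b [ 0.6077 -0.0775  0.012 ]
b [ 0.342  -0.0471  0.012 ]
[186. 175. 158.]
plq ((398.2884826660156, 285.9422912597656), (44.32223892211914, 24.906747817993164), 78.69007110595703)
p [ 0.4808 -0.1748  0.014 ]
p [ 0.4949 -0.2356  0.014 ]
p [ 0.3876 -0.2579  0.014 ]
p [ 0.3738 -0.1976  0.014 ]
pl c [ 0.434  -0.2165  0.014 ]
post [0.4507 0.1424 0.01  ]
lens [0.6006 0.1331 0.15  ]
knob [0.5349 0.1332 0.199 ]
loupe [ 0.6125 -0.2167  0.03  ]
barmid [ 0.3874 -0.0009  0.03  ]
keeper [ 0.4949 -0.0198  0.04  ]
```

jog_arm(
  commands=[-31, 19, 0, 0, 1, -31, 19, 0, 0, 1, -31, 19, 0, 0, 1, -31, 19, 0, 0, 1],
)

```text
clock: 0.48
ee_pos: [0.2396, -0.4263, 0.2309]
tool_rot: [[-0.968, -0.25, -0.0], [-0.25, 0.968, 0.001], [0.0, 0.001, -1.0]]
contact_force: [0.3, -1.5, -0.2]
grip_width: 1.002
finger_force: 0.0
```

jog_arm(
  commands=[-31, 19, 0, 0, 1, -31, 19, 0, 0, 1, -31, 19, 0, 0, 1, -31, 19, 0, 0, 1],
)

```text
clock: 0.82
ee_pos: [0.3408, -0.3213, 0.2312]
tool_rot: [[-0.968, -0.251, -0.0], [-0.251, 0.968, 0.0], [0.0, 0.0, -1.0]]
contact_force: [0.9, -0.7, -0.7]
grip_width: 0.997
finger_force: 0.0
```

jog_arm(
  commands=[-31, 19, 0, 0, 1, -31, 19, 0, 0, 1, -31, 19, 0, 0, 1, -31, 19, 0, 2.8, 1, 0, 0, 0, 0, 1],
)

```text
clock: 1.23
ee_pos: [0.444, -0.2145, 0.2304]
tool_rot: [[-0.979, -0.205, -0.0], [-0.205, 0.979, 0.001], [-0.0, 0.001, -1.0]]
contact_force: [0.7, 0.4, 0.0]
grip_width: 1.0
finger_force: 0.0
```

```bash
python3 - <<'E'
from h import *
import pickle
np.set_printoptions(precision=4,suppress=True)
w=cam('wrist','w1');t=cam('top','t1');pickle.dump((w,t),open('c1.pkl','wb'))
s=env.get_state();print(s['clock'],s['ee_pos'],s['tool_rot'])
E
```

```text
1.3333 [ 0.4415 -0.2172  0.2307] [[-0.9785 -0.2062 -0.0012]
 [-0.2062  0.9785  0.0004]
 [ 0.0011  0.0006 -1.    ]]
```

View pics/w1.png

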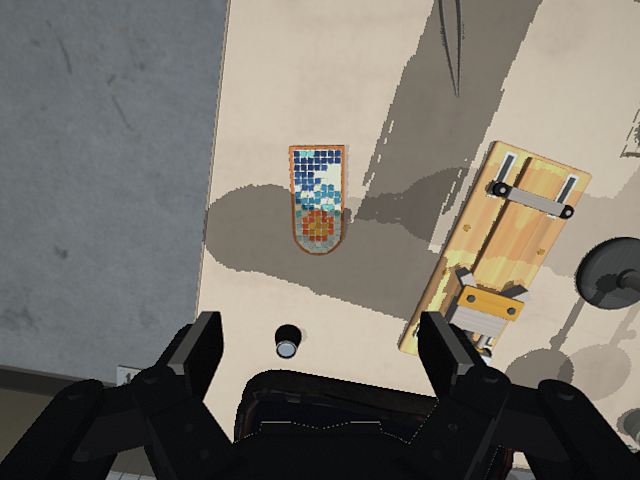

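The wrist view shows the plaque with its square end at row 146 (columns 289–346) and its round tip at (318,254). The tail bar runs from (500,190) to (568,212), and the keeper is a yellow block at about (490,303).

```bash
python3 - <<'E'
from h import *
import pickle
np.set_printoptions(precision=4,suppress=True)
w,t=pickle.load(open('c1.pkl','rb'));
def plq(c,x0,x1,y0,y1,th,z=.014):
    h=cv2.cvtColor(c['frame'],cv2.COLOR_RGB2HSV)
    m=np.zeros(h.shape[:2],'u1');m[y0:y1,x0:x1]=(h[y0:y1,x0:x1,1]>th)
    m=cv2.morphologyEx(m,cv2.MORPH_CLOSE,np.ones((9,9)))
    k=cv2.convexHull(max(cv2.findContours(m,0,2)[0],key=cv2.contourArea)).reshape(-1,2)
    P=np.array([onz(c,u,v,z)[:2] for u,v in k])
    r=cv2.minAreaRect((P*1000).astype('f4'));return k,r
k,r=plq(w,275,360,135,265,90);print(r); print(k.min(0),k.max(0))
k2,r2=plq(t,380,420,255,315,60);print(r2)
pc=lambda c,r:proj(c,[r[0][0]/1000,r[0][1]/1000,.014])[0]
print('tri',two(w,pc(w,r),t,pc(t,r2)))
for n,u,v,z in [('bar a',500,190,.031),('bar b',568,212,.031),('kp',490,303,.045)]: print(n,onz(w,u,v,z))
E
```

```text
((437.0168151855469, -219.57073974609375), (118.12554168701172, 56.08157730102539), 12.428900718688965)
[289 145] [344 255]
((414.4293212890625, -224.79039001464844), (74.76303100585938, 81.23838806152344), 80.38314819335938)
tri (array([ 0.4162, -0.2178,  0.0866]), np.float64(0.014512113242616817))
bar a [ 0.3834 -0.0441  0.031 ]
bar b [0.3904 0.0322 0.031 ]
kp [ 0.4994 -0.0175  0.045 ]
```

jog_arm(
  commands=[8, -0.5, 40, -0.5, 1, 8, -0.5, 40, 0, 1, 9, -0.6, 40, 0, 1, 0, 0, 40, 0, 1, 0, 0, 25, 0, 1],
)

```text
clock: 1.75
ee_pos: [0.4133, -0.2253, 0.0429]
tool_rot: [[-0.978, -0.21, -0.004], [-0.21, 0.978, 0.002], [0.004, 0.002, -1.0]]
contact_force: [-0.1, 0.6, 0.4]
grip_width: 1.001
finger_force: 0.0
```

jog_arm(
  commands=[0, 0, 15, 0, 1, 0, 0, 0, 0, 1, 0, 0, 0, 0, 1],
)

```text
clock: 2.0
ee_pos: [0.416, -0.2258, 0.0313]
tool_rot: [[-0.977, -0.211, -0.002], [-0.211, 0.977, -0.0], [0.002, 0.0, -1.0]]
contact_force: [-0.4, 0.0, 1.3]
grip_width: 1.001
finger_force: 0.0
```

```bash
python3 - <<'E'
from h import *
import pickle
np.set_printoptions(precision=4,suppress=True)
w,t=pickle.load(open('c1.pkl','rb'));t0=pickle.load(open('c0.pkl','rb'))['top']
print('tri',two(w,proj(w,[.437,-.2196,.014])[0],t0,(398.29,285.94)))
w=cam('wrist','w2');s=env.get_state();print(s['clock'],s['ee_pos'],s['tool_rot'],s['contact_force'])
E
```

```text
tri (array([ 0.4359, -0.2183,  0.0107]), np.float64(0.004201088610355044))
2.05 [ 0.4171 -0.2259  0.0323] [[-0.9774 -0.2116  0.001 ]
 [-0.2116  0.9774 -0.0007]
 [-0.0008 -0.0009 -1.    ]] [ 0.3464 -0.3753  0.0191]
```

View pics/w2.png

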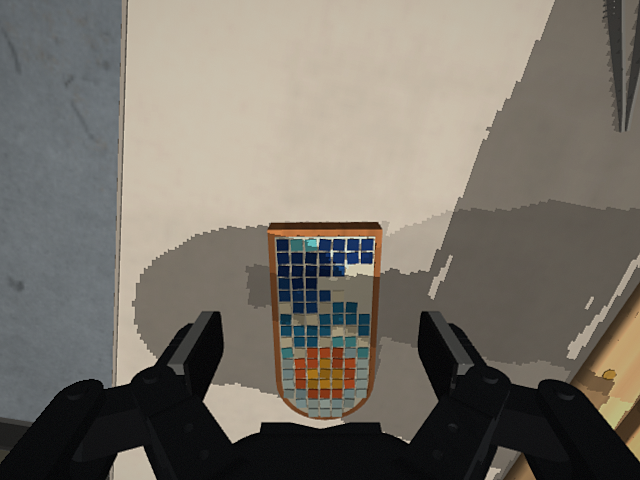

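The plaque sits between the open fingers, with its middle at column 325 and the fingers' middle at 320. Next I lower and close gently.

jog_arm(
  commands=[0, 0, 20, 0, 1, 0, 0, 13, 0, 1, 0, 0, 0, 0, 0.8, 0, 0, 0, 0, 0.5, 0, 0, 0, 0, 0.5],
  newtons=20,
)

```text
clock: 2.47
ee_pos: [0.418, -0.2255, 0.0001]
tool_rot: [[-0.977, -0.212, 0.003], [-0.212, 0.977, -0.001], [-0.002, -0.001, -1.0]]
contact_force: [0.5, 0.3, -0.2]
grip_width: 0.648
finger_force: 21.4
```

jog_arm(
  commands=[0, 0, 0, 0, 0.4, 0, 0, 0, 0, 0.3, 0, 0, 0, 0, 0.3],
  newtons=20,
)

```text
clock: 2.72
ee_pos: [0.418, -0.2255, -0.0]
tool_rot: [[-0.977, -0.213, 0.003], [-0.213, 0.977, -0.001], [-0.002, -0.002, -1.0]]
contact_force: [-1.9, 0.6, 6.8]
grip_width: 0.652
finger_force: 22.1
```

jog_arm(
  commands=[0, 0, -3, 0, 0.3, 0, 0, -3, 0, 0.3, 0, 0, -3, 0, 0.3, 0, 0, -3, 0, 0.3, 0, 0, 0, 0, 0.3],
  newtons=20,
)

```text
clock: 3.13
ee_pos: [0.4173, -0.2252, 0.011]
tool_rot: [[-0.977, -0.212, 0.001], [-0.212, 0.977, -0.0], [-0.001, -0.001, -1.0]]
contact_force: [0.7, 0.5, -1.5]
grip_width: 0.646
finger_force: 21.7
```

```bash
python3 - <<'E'
from h import *
import pickle
np.set_printoptions(precision=4,suppress=True)
w=cam('wrist','w3');s=env.get_state();print(s['clock'],s['ee_pos'],s['contact_force'],s['wrist_torque'],s['grip_width'])
pickle.dump(w,open('c3.pkl','wb'))
cv2.imwrite('pics/w3c.png',cv2.resize(w['frame'][150:450,200:450,::-1],None,fx=2,fy=2))
E
```

```text
3.1833 [ 0.4171 -0.2251  0.0106] [-0.633   0.0938 -1.8513] [ 0.0001 -0.0066 -0.0305] 0.6529696901682484
```

View pics/w3c.png

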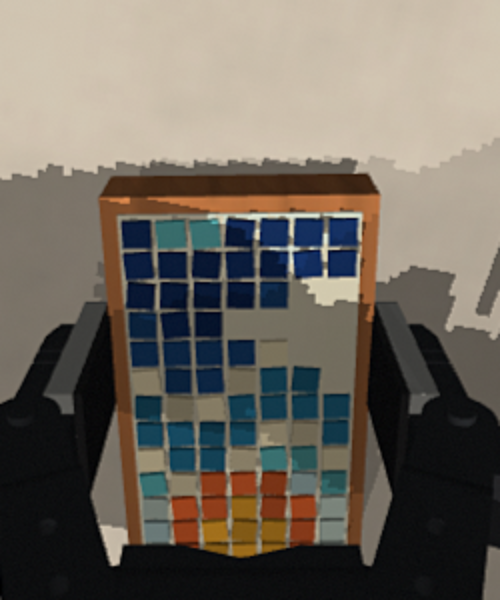

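The crop shows the plaque held by its sides. Its square-end top edge runs from (250,248) to (390,246) in full-image pixels, and the bottom edge is at row 239. I'll get the tilt from the edge heights.

```bash
cat > tilt.py <<'E'
from h import *
def pnp(c,px,pts):
    # pose of plaque (plaque frame points, m) from pixels; tilt + = round end down
    ok,rv,tv=cv2.solvePnP(np.array(pts,float),np.array(px,float),c['camera_matrix'],None,flags=cv2.SOLVEPNP_ITERATIVE)
    Rc=cv2.Rodrigues(np.array(c['rvec'],float))[0];t=np.array(c['tvec'],float).ravel()
    R=Rc.T@cv2.Rodrigues(rv)[0];p=Rc.T@(tv.ravel()-t)
    e=proj(dict(rvec=rv,tvec=tv,camera_matrix=c['camera_matrix']),pts)-px
    print('pos',p,'tiltdeg',np.degrees(np.arcsin(-R[2,0])),'roll',np.degrees(np.arcsin(R[2,1])),'yaw',np.degrees(np.arctan2(R[1,0],R[0,0])),'rms',np.sqrt((e**2).mean()))
E
python3 - <<'E'
from tilt import *
import pickle
np.set_printoptions(precision=4,suppress=True)
w=pickle.load(open('c3.pkl','rb'))
f=lambda u,v:(200+u/2,150+v/2)
# corners: top L,R ; bottom L,R ; side edge points at tray clip row (unknown x) omitted
L=two
pts=[(-.059,-.028,.007),(-.059,.028,.007),(-.059,-.028,-.007),(-.059,.028,-.007)]
px=[f(101,197),f(380,193),f(107,178),f(371,176)]
for a,b in ((0,1),(2,3)):
    o,d1=ray(w,*px[a]);_,d2=ray(w,*px[b])
    k=.056/np.linalg.norm(d1-d2);print('edge mid',o+k*(d1+d2)/2,(o+k*(d1-0))[2])
print(np.linalg.inv(np.eye(3))[0,0])
g=cv2.cvtColor(w['frame'],cv2.COLOR_RGB2GRAY)
print('col 262 rows 235-255',g[235:255,262],'col 380',g[235:255,380])
E
```

```text
edge mid [ 0.3807 -0.2339  0.0233] 0.023457257374979168
edge mid [ 0.3798 -0.2344  0.0147] 0.014828951290498688
1.0
col 262 rows 235-255 [117 120 110  55  44  48  48  48  49  47  49  47  39  90 161 154 139  81
  87  88] col 380 [174 128  26  39  43  42  42  42  41  40  36  40  82 126 120 118 118 119
 118 116]
```

The square-end edge is about 23 mm up, so the plaque is still level: friction holds it and it doesn't sag. I'll tip it by resting its square end on the board's 12 mm edge. First I'll measure that edge.

```bash
python3 - <<'E'
from h import *
import pickle
np.set_printoptions(precision=4,suppress=True)
w,t=pickle.load(open('c1.pkl','rb'))
h=cv2.cvtColor(w['frame'],cv2.COLOR_RGB2HSV)
m=((h[...,0]>12)&(h[...,0]<30)&(h[...,1]>95)).astype('u1');m[:130]=0;m[365:]=0;m[:,:390]=0;m[:,600:]=0
m=cv2.morphologyEx(m,cv2.MORPH_OPEN,np.ones((3,3)))
k=max(cv2.findContours(m,0,2)[0],key=cv2.contourArea)
print(cv2.approxPolyDP(cv2.convexHull(k),5,True).reshape(-1,2).tolist())
for u,v in cv2.approxPolyDP(cv2.convexHull(k),5,True).reshape(-1,2): print((u,v),onz(w,u,v,.012))
print(env.get_state()['joint_positions'])
E
```

```text
[[498, 141], [565, 222], [514, 320], [399, 349]]
(np.int32(498), np.int32(141)) [ 0.3382 -0.0539  0.012 ]
(np.int32(565), np.int32(222)) [0.403  0.0485 0.012 ]
(np.int32(514), np.int32(320)) [0.5289 0.0406 0.012 ]
(np.int32(399), np.int32(349)) [ 0.5966 -0.0833  0.012 ]
[-0.1631  0.3007 -0.448   0.     -0.8214 -1.1941]
```

jog_arm(
  commands=[-5.5, 18.5, -37, 0, 0.3, -5.5, 18.5, -37, 0, 0.3, -5.5, 18.5, -37, 0, 0.3, -5.5, 18.5, -37, 0, 0.3, -5.5, 18.5, -37, 0, 0.3],
  newtons=40,
)

```text
clock: 3.6
ee_pos: [0.4234, -0.1281, 0.1967]
tool_rot: [[-0.977, -0.212, -0.0], [-0.212, 0.977, 0.0], [0.0, 0.0, -1.0]]
contact_force: [1.5, -0.0, -1.5]
grip_width: 0.636
finger_force: 49.2
```

jog_arm(
  commands=[-5.5, 18.5, -37, 7, 0.3, 0, 0, 0, 7, 0.3, 0, 0, 0, 7, 0.3, 0, 0, 0, 7, 0.3, 0, 0, 0, 7, 0.3],
)

```text
clock: 4.02
ee_pos: [0.4253, -0.1094, 0.2318]
tool_rot: [[-0.92, 0.392, -0.0], [0.392, 0.92, 0.0], [0.0, 0.0, -1.0]]
contact_force: [0.3, -0.4, -1.6]
grip_width: 0.637
finger_force: 49.2
```

jog_arm(
  commands=[0, 0, 0, 7, 0.3, 0, 0, 0, 7, 0.3, 0, 0, 0, 7, 0.3, 0, 0, 0, 7, 0.3, 0, 0, 0, 7, 0.3],
)

```text
clock: 4.43
ee_pos: [0.4252, -0.1097, 0.2315]
tool_rot: [[-0.528, 0.849, -0.001], [0.849, 0.528, 0.0], [0.001, -0.001, -1.0]]
contact_force: [0.7, -0.2, -1.7]
grip_width: 0.64
finger_force: 49.2
```

jog_arm(
  commands=[0, 0, 0, 7, 0.3, 0, 0, 0, 7, 0.3, 0, 0, 0, 7, 0.3, 0, 0, 0, 7, 0.3, 0, 0, 0, 7, 0.3],
)

```text
clock: 4.85
ee_pos: [0.4246, -0.1594, 0.2293]
tool_rot: [[-0.014, 1.0, 0.003], [0.998, 0.014, 0.061], [0.061, 0.004, -0.998]]
contact_force: [-0.0, 0.4, -1.3]
grip_width: 0.639
finger_force: 49.2
```

jog_arm(
  commands=[0, 0, 0, 3.7, 0.3, 0, 0, 0, 0, 0.3, 0, 0, 0, 0, 0.3],
)

```text
clock: 5.1
ee_pos: [0.4223, -0.1746, 0.2276]
tool_rot: [[0.036, 0.999, 0.004], [0.996, -0.036, 0.076], [0.076, 0.001, -0.997]]
contact_force: [-0.1, 0.2, -2.6]
grip_width: 0.642
finger_force: 49.2
```

```bash
python3 - <<'E'
from h import *
import pickle
np.set_printoptions(precision=4,suppress=True)
w=cam('wrist','w4');pickle.dump(w,open('c4.pkl','wb'))
s=env.get_state();print(s['clock'],s['ee_pos'],s['tool_rot'],s['joint_positions'])
E
```

```text
5.15 [ 0.4224 -0.1739  0.2278] [[ 0.0341  0.9994  0.004 ]
 [ 0.9965 -0.0343  0.0761]
 [ 0.0762  0.0013 -0.9971]] [-0.1103  0.0909 -0.0749 -0.0772 -1.4099 -3.053 ]
```

View pics/w4.png

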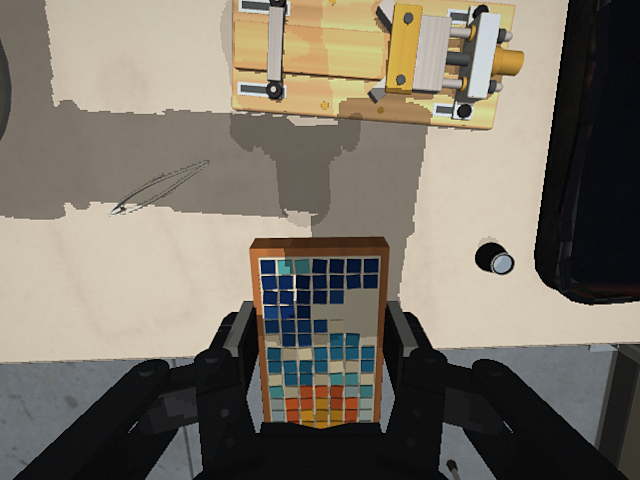

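The wrist view shows the held plaque below. The holder is above: board near edge from (232,110) to (494,130), tail bar at columns 268–283, yellow keeper at columns 388–421 and jaw flanks near columns 372–390. Joint 6 is at its limit and has tilted the tool, so I'll turn back and measure the holder from this picture.

jog_arm(
  commands=[0, 0, 0, -7, 0.3, 0, 0, 0, -5, 0.3, 0, 0, 0, 0, 0.3],
)

```text
clock: 5.4
ee_pos: [0.4227, -0.1731, 0.2282]
tool_rot: [[-0.18, 0.984, 0.005], [0.981, 0.179, 0.076], [0.074, 0.018, -0.997]]
contact_force: [0.6, 0.2, -1.6]
grip_width: 0.639
finger_force: 49.2
```

```bash
python3 - <<'E'
from h import *
import pickle
np.set_printoptions(precision=4,suppress=True)
w=pickle.load(open('c4.pkl','rb'))
g=cv2.cvtColor(w['frame'],cv2.COLOR_RGB2GRAY)
E0=[]
for u,v,z,n in [(232,108,.012,'tail cor'),(494,129,.012,'jaw cor'),(517,3,.012,'jaw far'),(283,80,.031,'bar in lo'),(283,10,.031,'bar in hi'),(268,80,.031,'bar out'),(273,89,.03,'screw'),(388,92,.045,'kp front lo'),(392,6,.045,'kp fr hi'),(385,78,.022,'bed end lo'),(234,68,.022,'bed lo tail'),(372,98,.04,'flank lo'),(378,5,.04,'flank hi')]:
    print(n,onz(w,u,v,z))
# subpixel edges of the bar along rows
for v in (30,50,70): print(v,[int(x) for x in g[v,262:292]])
for v in (40,60): print(v,[int(x) for x in g[v,378:428]])
s=env.get_state();print(s['clock'],s['ee_pos'],s['tool_rot'],s['joint_positions'])
cv2.imwrite('pics/w4c.png',cv2.resize(w['frame'][0:140,220:540,::-1],None,fx=2.5,fy=2.5,interpolation=cv2.INTER_CUBIC))
E
```

```text
tail cor [ 0.3387 -0.054   0.012 ]
jaw cor [ 0.6008 -0.0834  0.012 ]
jaw far [0.6122 0.0274 0.012 ]
bar in lo [ 0.3928 -0.0341  0.031 ]
bar in hi [0.3964 0.0226 0.031 ]
bar out [ 0.3789 -0.0336  0.031 ]
screw [ 0.3829 -0.0413  0.03  ]
kp front lo [ 0.4873 -0.0502  0.045 ]
kp fr hi [0.4898 0.0171 0.045 ]
bed end lo [ 0.4886 -0.0341  0.022 ]
bed lo tail [ 0.3465 -0.0203  0.022 ]
flank lo [ 0.4737 -0.0539  0.04  ]
flank hi [0.4788 0.0202 0.04  ]
30 [178, 178, 178, 178, 180, 164, 130, 182, 176, 173, 177, 177, 175, 173, 178, 178, 177, 177, 186, 186, 115, 40, 127, 186, 174, 172, 170, 171, 170, 170]
50 [182, 181, 181, 181, 182, 182, 176, 182, 175, 178, 181, 179, 175, 180, 183, 182, 181, 186, 186, 138, 39, 89, 131, 195, 188, 186, 186, 187, 188, 188]
70 [34, 39, 45, 49, 68, 143, 200, 181, 180, 184, 183, 177, 180, 184, 187, 186, 190, 193, 159, 34, 73, 115, 172, 169, 170, 173, 175, 174, 175, 175]
40 [185, 188, 187, 186, 188, 183, 169, 172, 173, 172, 162, 143, 77, 154, 180, 175, 173, 171, 173, 171, 170, 170, 170, 167, 165, 165, 167, 168, 169, 168, 168, 170, 170, 167, 167, 167, 166, 164, 165, 155, 148, 203, 198, 196, 189, 189, 189, 188, 182, 184]
60 [191, 190, 191, 192, 189, 174, 180, 164, 81, 74, 84, 170, 179, 176, 173, 174, 174, 171, 172, 171, 171, 168, 167, 167, 170, 171, 171, 170, 171, 169, 168, 167, 168, 169, 168, 166, 163, 174, 208, 201, 194, 190, 194, 193, 191, 186, 184, 187, 189, 192]
5.4 [ 0.4227 -0.1731  0.2282] [[-0.1796  0.9837  0.0045]
 [ 0.981   0.1788  0.0759]
 [ 0.0738  0.0181 -0.9971]] [-0.1081  0.09   -0.075  -0.077  -1.41   -2.8405]
```

View pics/w4c.png

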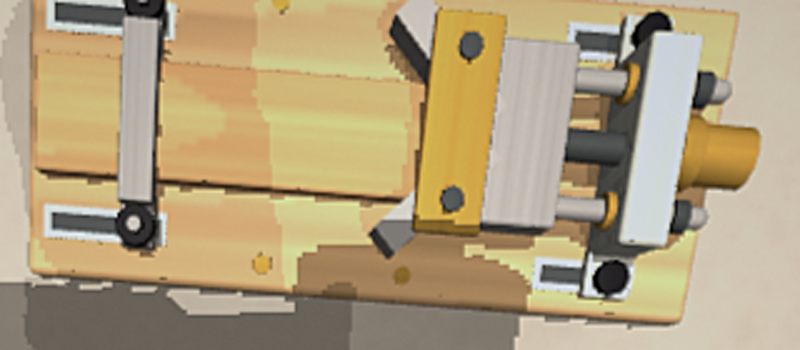

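The crop gives the tail bar's inner face at about x=0.394, the keeper front at about x=0.488, and the V-jaw flanks open toward the bar. The tool itself is still leaning by j4=-0.077, picked up at joint 6's lower limit. Turning to the upper limit should take that lean out again.

jog_arm(
  commands=[0, 0, 0, -7.1, 0.3, 0, 0, 0, -7.1, 0.3, 0, 0, 0, -7.1, 0.3, 0, 0, 0, -7.1, 0.3, 0, 0, 0, -7.1, 0.3],
)

```text
clock: 5.82
ee_pos: [0.4227, -0.1732, 0.2282]
tool_rot: [[-0.717, 0.697, 0.004], [0.695, 0.715, 0.076], [0.05, 0.058, -0.997]]
contact_force: [0.4, 0.0, -1.2]
grip_width: 0.641
finger_force: 49.2
```

jog_arm(
  commands=[0, 0, 0, -7.1, 0.3, 0, 0, 0, -7.1, 0.3, 0, 0, 0, -7.1, 0.3, 0, 0, 0, -7.1, 0.3, 0, 0, 0, -7.1, 0.3],
)

```text
clock: 6.23
ee_pos: [0.4227, -0.1732, 0.2282]
tool_rot: [[-0.989, 0.151, 0.004], [0.151, 0.986, 0.076], [0.007, 0.076, -0.997]]
contact_force: [-0.1, -0.6, -2.3]
grip_width: 0.641
finger_force: 49.2
```

jog_arm(
  commands=[0, 0, 0, -7.1, 0.3, 0, 0, 0, -7.1, 0.3, 0, 0, 0, -7.1, 0.3, 0, 0, 0, -7.1, 0.3, 0, 0, 0, -7.1, 0.3],
)

```text
clock: 6.65
ee_pos: [0.4226, -0.1732, 0.2282]
tool_rot: [[-0.892, -0.451, 0.004], [-0.45, 0.89, 0.076], [-0.038, 0.066, -0.997]]
contact_force: [0.5, 1.3, -2.2]
grip_width: 0.639
finger_force: 49.2
```

jog_arm(
  commands=[0, 0, 0, -7.1, 0.3, 0, 0, 0, -7.1, 0.3, 0, 0, 0, -7.1, 0.3, 0, 0, 0, -7.1, 0.3, 0, 0, 0, -7.1, 0.3],
)

```text
clock: 7.07
ee_pos: [0.4227, -0.1732, 0.2282]
tool_rot: [[-0.464, -0.886, 0.005], [-0.883, 0.463, 0.076], [-0.069, 0.031, -0.997]]
contact_force: [0.7, 0.4, -2.7]
grip_width: 0.644
finger_force: 49.2
```

jog_arm(
  commands=[0, 0, 0, -7.1, 0.3, 0, 0, 0, -7.1, 0.3, 0, 0, 0, -7.1, 0.3, 0, 0, 0, -7.1, 0.3, 0, 0, 0, -7.1, 0.3],
)

```text
clock: 7.48
ee_pos: [0.4227, -0.1732, 0.2282]
tool_rot: [[0.136, -0.991, 0.005], [-0.988, -0.136, 0.076], [-0.074, -0.015, -0.997]]
contact_force: [0.1, 0.5, -2.1]
grip_width: 0.64
finger_force: 49.2
```

jog_arm(
  commands=[0, 0, 0, -7.1, 0.3, 0, 0, 0, -7.1, 0.3, 0, 0, 0, -7.1, 0.3, 0, 0, 0, -7.1, 0.3, 0, 0, 0, -7.1, 0.3],
)

```text
clock: 7.9
ee_pos: [0.4227, -0.1732, 0.2283]
tool_rot: [[0.686, -0.727, 0.005], [-0.726, -0.684, 0.076], [-0.052, -0.055, -0.997]]
contact_force: [-0.0, -0.1, -1.8]
grip_width: 0.641
finger_force: 49.2
```

jog_arm(
  commands=[0, 0, 0, -7.1, 0.3, 0, 0, 0, -7.1, 0.3, 0, 0, 0, -7.1, 0.3, 0, 0, 0, -7.1, 0.3, 0, 0, 0, -7.1, 0.3],
)

```text
clock: 8.32
ee_pos: [0.4227, -0.1732, 0.2283]
tool_rot: [[0.981, -0.194, 0.005], [-0.193, -0.978, 0.076], [-0.01, -0.075, -0.997]]
contact_force: [-0.7, 0.4, -1.7]
grip_width: 0.638
finger_force: 49.2
```

jog_arm(
  commands=[0, 0, 0, -7.1, 0.3, 0, 0, 0, -7.1, 0.3, 0, 0, 0, -7.1, 0.3, 0, 0, 0, -7.1, 0.3, 0, 0, 0, -7.1, 0.3],
)

```text
clock: 8.73
ee_pos: [0.4227, -0.1732, 0.2283]
tool_rot: [[0.911, 0.412, 0.005], [0.411, -0.909, 0.076], [0.036, -0.067, -0.997]]
contact_force: [0.2, -0.2, -1.6]
grip_width: 0.637
finger_force: 49.2
```

jog_arm(
  commands=[0, 0, 0, -7.1, 0.3, 0, 0, 0, -7.1, 0.3, 0, 0, 0, -7.1, 0.3, 0, 0, 0, -7.1, 0.3, 0, 0, 0, -7.1, 0.3],
)

```text
clock: 9.15
ee_pos: [0.4227, -0.1731, 0.2282]
tool_rot: [[0.503, 0.865, 0.005], [0.862, -0.501, 0.076], [0.068, -0.034, -0.997]]
contact_force: [-0.2, 0.1, -2.1]
grip_width: 0.642
finger_force: 49.2
```

```bash
python3 -c "
from h import *
s=env.get_state();print(s['clock'],s['ee_pos'],s['tool_rot'],s['joint_positions'])"
```

```text
9.15 [ 0.42270184 -0.17314857  0.22823948] [[ 0.50252127  0.86455255  0.00461182]
 [ 0.86189522 -0.50138131  0.07585126]
 [ 0.06788968 -0.03414197 -0.99710848]] [-0.10827155  0.09005717 -0.07482444 -0.07697334 -1.41000615  2.73565506]
```

jog_arm(
  commands=[0, 0, 0, -7, 0.3, 0, 0, 0, -7, 0.3, 0, 0, 0, -7, 0.3, 0, 0, 0, -5, 0.3, 0, 0, 0, 0, 0.3],
)

```text
clock: 9.57
ee_pos: [0.4239, -0.1431, 0.23]
tool_rot: [[0.109, 0.994, 0.004], [0.993, -0.109, 0.042], [0.043, -0.0, -0.999]]
contact_force: [-0.8, 0.2, -2.3]
grip_width: 0.641
finger_force: 49.2
```

```bash
python3 -c "
from h import *
s=env.get_state();print(s['clock'],s['ee_pos'],s['tool_rot'],s['joint_positions'])"
```

```text
9.5667 [ 0.42385797 -0.1431141   0.22997107] [[ 1.08869862e-01  9.94047229e-01  4.17854588e-03]
 [ 9.93145947e-01 -1.08949059e-01  4.23229335e-02]
 [ 4.25262434e-02 -4.57786015e-04 -9.99095245e-01]] [-0.00988451  0.0583357  -0.11652075 -0.0430591  -1.39233855  3.04987   ]
```

jog_arm(
  commands=[0, 0, 0, -5, 0.3, 0, 0, 0, -4.5, 0.3, 0, 0, 0, 0, 0.3],
)

```text
clock: 9.82
ee_pos: [0.421, -0.1091, 0.2303]
tool_rot: [[-0.017, 1.0, 0.007], [1.0, 0.017, 0.002], [0.001, 0.007, -1.0]]
contact_force: [-0.5, 1.3, -2.4]
grip_width: 0.64
finger_force: 49.2
```

```bash
python3 -c "
from h import *
s=env.get_state();print(s['clock'],s['ee_pos'],s['tool_rot'],s['joint_positions'])"
```

```text
9.8167 [ 0.42099493 -0.1091273   0.23026314] [[-0.01733357  0.99982199  0.00745165]
 [ 0.99984878  0.01732262  0.00153191]
 [ 0.00140256  0.00747708 -0.99997106]] [ 1.08665177e-01  2.01499642e-02 -1.71467383e-01 -7.29150694e-04
 -1.37160512e+00  3.05039826e+00]
```

The tool is vertical again (lean under 0.5°) and the plaque points away from the board's near side. That is the pose I want for tipping it on the board's edge.

jog_arm(
  commands=[0, 0, 0, 7.1, 0.3, 12, 1, 40, 0.2, 0.3, 11.4, 0, 40, 0, 0.3, 0, 0, 40, 0, 0.3, 0, 0, 40, 0, 0.3],
)

```text
clock: 10.23
ee_pos: [0.4262, -0.0876, 0.0693]
tool_rot: [[0.114, 0.993, 0.009], [0.993, -0.114, 0.002], [0.003, 0.009, -1.0]]
contact_force: [0.8, 1.4, -1.5]
grip_width: 0.638
finger_force: 49.2
```

jog_arm(
  commands=[0, 0, 35, 0, 0.3, 0, 0, 17, 0, 0.3, 0, 0, 0, 0, 0.3, 0, 0, 0, 0, 0.3],
  newtons=20,
)

```text
clock: 10.57
ee_pos: [0.4263, -0.0883, 0.0184]
tool_rot: [[0.114, 0.993, 0.005], [0.993, -0.114, 0.001], [0.001, 0.005, -1.0]]
contact_force: [0.5, -0.2, -0.8]
grip_width: 0.635
finger_force: 49.2
```

```bash
python3 - <<'E'
from h import *
import pickle
np.set_printoptions(precision=4,suppress=True)
w=cam('wrist','w5');pickle.dump(w,open('c5.pkl','wb'))
s=env.get_state();print(s['clock'],s['ee_pos'],s['tool_rot'],s['joint_positions'],s['contact_force'])
O=np.array([.448,-.0102]);ux=np.array([.9939,-.1106]);uy=np.array([.1106,.9939]);d=s['ee_pos'][:2]-O
print('holder',d@ux,d@uy)
E
```

```text
10.6167 [ 0.4275 -0.0882  0.0195] [[ 0.1137  0.9935  0.0085]
 [ 0.9935 -0.1137  0.001 ]
 [ 0.002   0.0083 -1.    ]] [ 0.1584  0.2196 -0.5361  0.0004 -0.8065  2.8689] [ 0.7032  0.1136 -1.0805]
holder -0.011710041715766697 -0.07975055950328012
```

jog_arm(
  commands=[0, 0, 4, 0, 0.3, 0, 0, 3.5, 0, 0.3, 0, 0, 1, 0, 0.3, 0, 0, 0, 0, 0.3],
  newtons=20,
)

```text
clock: 10.95
ee_pos: [0.4281, -0.0881, 0.0116]
tool_rot: [[0.113, 0.994, 0.011], [0.994, -0.113, 0.001], [0.002, 0.01, -1.0]]
contact_force: [-1.6, 1.0, 9.7]
grip_width: 0.639
finger_force: 50.4
```

jog_arm(
  commands=[0, 0, 1, 0, 0.3, 0, 0, 1, 0, 0.3, 0, 0, 0, 0, 0.3],
  newtons=20,
)

```text
clock: 11.2
ee_pos: [0.4281, -0.0887, 0.0103]
tool_rot: [[0.112, 0.994, 0.011], [0.994, -0.112, 0.0], [0.001, 0.01, -1.0]]
contact_force: [-4.5, -2.3, 15.2]
grip_width: 0.639
finger_force: 51.4
```

jog_arm(
  commands=[0, 0, 0, 0, 0.8, 0, 0, 0, 0, 0.8, 0, 0, 0, 0, 0.8],
  newtons=20,
)

```text
clock: 11.45
ee_pos: [0.4269, -0.0881, 0.0083]
tool_rot: [[0.113, 0.994, 0.008], [0.994, -0.113, 0.002], [0.002, 0.008, -1.0]]
contact_force: [-0.3, 0.1, 0.4]
grip_width: 0.796
finger_force: 0.0
```

```bash
python3 - <<'E'
from h import *
import pickle
np.set_printoptions(precision=4,suppress=True)
w=cam('wrist','w6');pickle.dump(w,open('c6.pkl','wb'))
s=env.get_state();print(s['clock'],s['ee_pos'],s['tool_rot'],s['contact_force'],s['grip_width'])
E
```

```text
11.5 [ 0.4267 -0.0881  0.0081] [[ 0.1134  0.9935  0.0076]
 [ 0.9936 -0.1134  0.0015]
 [ 0.0023  0.0074 -1.    ]] [-0.0483 -0.1036 -0.3599] 0.8015766766320794
```

View pics/w6.png

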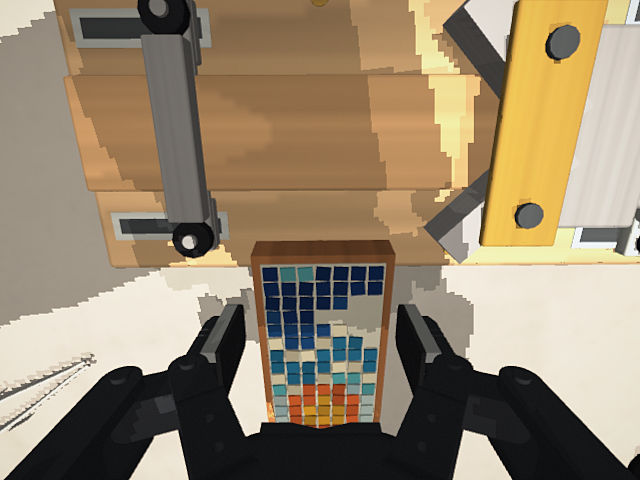

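The plaque rests tipped, with its square end on the board edge (row ~241). The close view also shows the bar screws at (192,239) and (165,10), the keeper's front edge from (482,245) to (516,5), and the flank mouth corners near (426,229) and (446,25).

jog_arm(
  commands=[0, 0, 0, 0, 0.6, 0, 0, 0, 0, 0.5, 0, 0, 0, 0, 0.5, 0, 0, 0, 0, 0.5],
  newtons=20,
)

```text
clock: 11.83
ee_pos: [0.4269, -0.0882, 0.0082]
tool_rot: [[0.113, 0.994, 0.008], [0.994, -0.113, 0.001], [0.002, 0.007, -1.0]]
contact_force: [-0.6, 0.2, 4.8]
grip_width: 0.654
finger_force: 20.7
```

```bash
python3 - <<'E'
from h import *
import pickle
np.set_printoptions(precision=4,suppress=True)
w=pickle.load(open('c6.pkl','rb'))
O=np.array([.448,-.0102]);ux=np.array([.9939,-.1106]);uy=np.array([.1106,.9939])
for n,u,v,z in [('scr lo',190,239,.030),('scr hi',164,10,.030),('bar in lo',208,222,.031),('bar in hi',187,40,.031),('bar in bot lo',215,222,.022),('kp lo',482,245,.045),('kp hi',516,5,.045),('bed lo tail',88,190,.022),('bed lo jaw',440,190,.022),('bed hi tail',64,75,.022),('bed hi',430,75,.022),('edge l',115,267,.012),('edge r',440,265,.012),('fl lo',426,229,.04),('fl hi',446,25,.04),('V apex?',487,105,.03)]:
    p=onz(w,u,v,z)[:2];print(n,p,'holder',(p-O)@ux*1e3,(p-O)@uy*1e3)
for a,b in (((254,258),(394,257)),((257,242),(391,240))):
    o,d1=ray(w,*a);_,d2=ray(w,*b);k=.056/np.linalg.norm(d1-d2);print('edge',o+k*(d1+d2)/2)
s=env.get_state();print(s['clock'],s['ee_pos'],s['finger_force'],s['grip_width'])
E
```

```text
scr lo [ 0.3839 -0.0398] holder -60.47015398977671 -36.49968829184008
scr hi [0.3931 0.0321] holder -59.28364478363824 35.97802852485788
bar in lo [ 0.3922 -0.034 ] holder -52.81636669032566 -29.79500056221068
bar in hi [0.3984 0.0233] holder -53.04257954993517 27.802450391103218
bar in bot lo [ 0.3917 -0.0363] holder -53.092725862304995 -32.19038531009397
kp lo [ 0.4844 -0.0488] holder 40.403947114017576 -34.315156041672395
kp hi [0.4909 0.018 ] holder 39.51179141520463 32.76106024714803
bed lo tail [ 0.3471 -0.0187] holder -99.32286640366202 -19.570714561643726
bed lo jaw [ 0.4785 -0.0339] holder 32.89377189551832 -20.16072978988155
bed hi tail [0.3519 0.02  ] holder -98.88626765963306 19.414570726678456
bed hi [0.4752 0.006 ] holder 25.217917647825185 19.12423244567678
edge l [ 0.3409 -0.0534] holder -101.65544260094529 -54.82525937412558
edge r [ 0.4817 -0.069 ] holder 40.03469544251798 -54.753634941737005
fl lo [ 0.4677 -0.0428] holder 23.162610139269823 -30.22350498871173
fl hi [0.4742 0.0165] holder 23.105872576737813 29.435865808502744
V apex? [ 0.4912 -0.0059] holder 42.46359065950593 9.101430459499849
edge [ 0.4319 -0.0556  0.0226]
edge [ 0.4325 -0.0513  0.0146]
11.8333 [ 0.4269 -0.0882  0.0082] 20.69211333990097 0.6540589287012092
```

Everything agrees to about 1 mm: bar inner face at x_h=-53, keeper front at about +40 (so first touch is at about +49), middle line within 0.5 mm. The plaque is regripped at 20 N. Now I lift it and turn to the holder's direction the long way round.

jog_arm(
  commands=[0, 0, -10, 0, 0.5, 0, 0, -25, 0, 0.5, 0, 0, -30, 0, 0.5, 0, 0, -25, 0, 0.5, 0, 0, -10, 2, 0.5],
)

```text
clock: 12.25
ee_pos: [0.4271, -0.0883, 0.1106]
tool_rot: [[0.148, 0.989, 0.011], [0.989, -0.148, 0.001], [0.003, 0.011, -1.0]]
contact_force: [-0.3, -0.3, -1.8]
grip_width: 0.652
finger_force: 22.4
```

jog_arm(
  commands=[0, 0, 0, 5, 0.5, 0, 0, 0, 7.1, 0.5, 0, 0, 0, 7.1, 0.5, 0, 0, 0, 7.1, 0.5, 0, 0, 0, 7.1, 0.5],
)

```text
clock: 12.67
ee_pos: [0.4249, -0.0881, 0.107]
tool_rot: [[0.673, 0.74, 0.005], [0.74, -0.673, 0.002], [0.005, 0.002, -1.0]]
contact_force: [0.1, -0.4, -2.4]
grip_width: 0.649
finger_force: 22.4
```

jog_arm(
  commands=[0, 0, 0, 7.1, 0.5, 0, 0, 0, 7.1, 0.5, 0, 0, 0, 7.1, 0.5, 0, 0, 0, 7.1, 0.5, 0, 0, 0, 7.1, 0.5],
)

```text
clock: 13.08
ee_pos: [0.4249, -0.0882, 0.1069]
tool_rot: [[0.977, 0.212, 0.005], [0.212, -0.977, 0.002], [0.005, -0.001, -1.0]]
contact_force: [-0.0, 0.0, -2.4]
grip_width: 0.652
finger_force: 22.4
```

jog_arm(
  commands=[0, 0, 0, 7.1, 0.5, 0, 0, 0, 7.1, 0.5, 0, 0, 0, 7.1, 0.5, 0, 0, 0, 7.1, 0.5, 0, 0, 0, 7.1, 0.5],
)

```text
clock: 13.5
ee_pos: [0.4249, -0.0882, 0.1069]
tool_rot: [[0.919, -0.395, 0.005], [-0.395, -0.919, 0.002], [0.004, -0.004, -1.0]]
contact_force: [0.1, -0.2, -1.7]
grip_width: 0.648
finger_force: 22.4
```

jog_arm(
  commands=[0, 0, 0, 7.1, 0.5, 0, 0, 0, 7.1, 0.5, 0, 0, 0, 7.1, 0.5, 0, 0, 0, 7.1, 0.5, 0, 0, 0, 7.1, 0.5],
)

```text
clock: 13.92
ee_pos: [0.4249, -0.0882, 0.1069]
tool_rot: [[0.518, -0.855, 0.005], [-0.855, -0.518, 0.002], [0.001, -0.005, -1.0]]
contact_force: [-0.3, -0.0, -2.3]
grip_width: 0.654
finger_force: 22.4
```

jog_arm(
  commands=[0, 0, 0, 7.1, 0.5, 0, 0, 0, 7.1, 0.5, 0, 0, 0, 7.1, 0.5, 0, 0, 0, 7.1, 0.5, 0, 0, 0, 7.1, 0.5],
)

```text
clock: 14.33
ee_pos: [0.4249, -0.0882, 0.1069]
tool_rot: [[-0.075, -0.997, 0.005], [-0.997, 0.075, 0.002], [-0.002, -0.005, -1.0]]
contact_force: [-0.3, -0.3, -2.1]
grip_width: 0.646
finger_force: 22.4
```

jog_arm(
  commands=[0, 0, 0, 7.1, 0.5, 0, 0, 0, 7.1, 0.5, 0, 0, 0, 7.1, 0.5, 0, 0, 0, 7.1, 0.5, 0, 0, 0, 7.1, 0.5],
)

```text
clock: 14.75
ee_pos: [0.4249, -0.0882, 0.1069]
tool_rot: [[-0.64, -0.768, 0.005], [-0.768, 0.64, 0.002], [-0.004, -0.002, -1.0]]
contact_force: [0.1, -0.2, -1.6]
grip_width: 0.653
finger_force: 22.4
```

jog_arm(
  commands=[0, 0, 0, 7.1, 0.5, 0, 0, 0, 7.1, 0.5, 0, 0, 0, 7.1, 0.5, 0, 0, 0, 7.1, 0.5, 0, 0, 0, 7.1, 0.5],
)

```text
clock: 15.17
ee_pos: [0.4249, -0.0882, 0.1069]
tool_rot: [[-0.967, -0.254, 0.005], [-0.254, 0.967, 0.002], [-0.005, 0.001, -1.0]]
contact_force: [0.2, 0.6, -2.3]
grip_width: 0.65
finger_force: 22.4
```

jog_arm(
  commands=[0, 0, 0, 7.1, 0.5, 0, 0, 0, 7.1, 0.5, 0, 0, 0, 0, 0.5, 0, 0, 0, 0, 0.5],
)

```text
clock: 15.5
ee_pos: [0.4251, -0.0883, 0.1072]
tool_rot: [[-1.0, -0.019, 0.005], [-0.019, 1.0, 0.002], [-0.005, 0.001, -1.0]]
contact_force: [-1.2, -0.5, -2.4]
grip_width: 0.653
finger_force: 22.4
```

```bash
cat > hs.py <<'E'
from h import *
np.set_printoptions(precision=4,suppress=True)
O=np.array([.448,-.0102]);ux=np.array([.9939,-.1106]);uy=np.array([.1106,.9939])
s=env.get_state();d=s['ee_pos'][:2]-O;R=s['tool_rot']
print('t',s['clock'],'holder mm',d@ux*1e3,d@uy*1e3,s['ee_pos'][2]*1e3,'yaw',np.degrees(np.arctan2(-R[1,0],-R[0,0])),'z',R[:,2],'F',s['contact_force'],'Fx_h',s['contact_force'][:2]@ux,'tq',s['wrist_torque'],s['grip_width'],s['finger_force'],s['joint_positions'])
E
python3 hs.py
```

```text
t 15.5 holder mm -14.088466690666321 -80.1146920366764 107.17480266905588 yaw 1.0931070791243382 z [ 0.0053  0.0015 -1.    ] F [-1.2294 -0.5173 -2.4411] Fx_h -1.1646891644544461 tq [ 0.0307  0.026  -0.0138] 0.6532999782197375 22.411132156848907 [ 0.1582  0.1054 -0.4074 -0.0008 -1.0526 -1.7095]
```

jog_arm(
  commands=[0, 0, 0, 7.1, 0.5, 0, 0, 0, 0.3, 0.5, 10, 26, 0, 0, 0.5, 10, 27, 0, 0, 0.5, 10, 27, 0, 0, 0.5],
)

```text
clock: 15.92
ee_pos: [0.4044, -0.0048, 0.1075]
tool_rot: [[-0.994, 0.109, 0.006], [0.109, 0.994, 0.001], [-0.006, 0.002, -1.0]]
contact_force: [1.0, 0.3, -2.2]
grip_width: 0.651
finger_force: 22.5
```

jog_arm(
  commands=[0, 0, 20, 0, 0.5, 0, 0, 25, 0, 0.5, 0, 0, 15, 0, 0.5, 0, 0, 0, 0, 0.5, 0, 0, 0, 0, 0.5],
)

```text
clock: 16.33
ee_pos: [0.405, -0.0056, 0.0476]
tool_rot: [[-0.994, 0.109, 0.005], [0.109, 0.994, 0.0], [-0.005, 0.001, -1.0]]
contact_force: [0.4, -0.7, -1.2]
grip_width: 0.649
finger_force: 22.5
```

```bash
python3 hs.py; python3 - <<'E'
from h import *
import pickle
w=cam('wrist','w7');pickle.dump(w,open('c7.pkl','wb'))
E
```

```text
t 16.3333 holder mm -43.2459218633052 -0.1553582232269761 47.594388564166245 yaw -6.283551325628486 z [ 0.0051  0.0004 -1.    ] F [ 0.4165 -0.7087 -1.2104] Fx_h 0.4923420053829349 tq [ 0.0091 -0.0493  0.0397] 0.6494703988375253 22.537488341331482 [ 0.3788  0.1223 -0.5691  0.002  -0.8745 -2.0605]
```

View pics/w7.png

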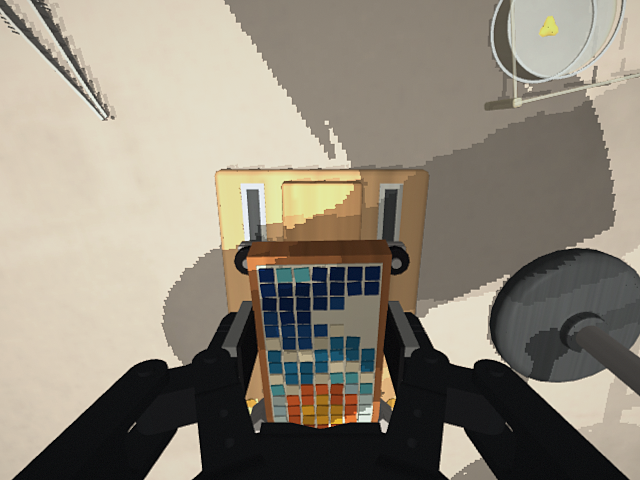

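The wrist view shows the plaque in line with the board: square end at columns 250–391, screws at (246,260) and (397,258), so it is centred. Next I lower to just above the bed.

jog_arm(
  commands=[0, 0, 8, 0, 0.5, 0, 0, 5, 0, 0.5, 0, 0, 2.4, 0, 0.5, 0, 0, 0, 0, 0.5, 0, 0, 0, 0, 0.5],
)

```text
clock: 16.8
ee_pos: [0.4056, -0.0054, 0.0324]
tool_rot: [[-0.994, 0.113, 0.007], [0.113, 0.994, 0.001], [-0.007, 0.002, -1.0]]
contact_force: [0.3, 1.2, -1.8]
grip_width: 0.648
finger_force: 22.5
```

```bash
python3 hs.py
```

```text
t 16.8 holder mm -42.70263002729924 0.06686540544956504 32.42929311799451 yaw -6.492471670749378 z [ 0.0068  0.0012 -1.    ] F [ 0.2507  1.1715 -1.825 ] Fx_h 0.11957850718121424 tq [ 0.0334  0.0407 -0.0671] 0.6478512375239828 22.530084550380707 [ 0.3785  0.145  -0.5912  0.0018 -0.8279 -2.0638]
```

jog_arm(
  commands=[-4, 0, 0, 0, 0.5, -4, 0, 0, 0, 0.5, -3, 0, 0, 0, 0.5, 0, 0, 0, 0, 0.5],
)

```text
clock: 17.13
ee_pos: [0.4169, -0.0067, 0.0324]
tool_rot: [[-0.994, 0.114, 0.006], [0.114, 0.994, 0.001], [-0.006, 0.002, -1.0]]
contact_force: [-0.0, -0.3, -2.7]
grip_width: 0.646
finger_force: 22.5
```

jog_arm(
  commands=[-2, 0, 0, 0, 0.5, -2, 0, 0, 0, 0.5, 0, 0, 0, 0, 0.5],
)

```text
clock: 17.38
ee_pos: [0.4186, -0.0072, 0.0317]
tool_rot: [[-0.993, 0.114, 0.003], [0.114, 0.993, 0.001], [-0.003, 0.002, -1.0]]
contact_force: [-5.1, 1.7, -0.2]
grip_width: 0.648
finger_force: 22.8
```

```bash
python3 hs.py
```

```text
t 17.3833 holder mm -29.55872194196846 -0.24667229177640562 31.71158967700425 yaw -6.55151347385943 z [ 0.0027  0.0013 -1.    ] F [-5.0617  1.7452 -0.1804] Fx_h -5.223845214134844 tq [0.7216 1.8903 0.0481] 0.6476067241956088 22.76330441236496 [ 0.3604  0.1727 -0.5574 -0.0003 -0.8377 -2.0453]
```

jog_arm(
  commands=[-3, 0, 0, 0, 0.5, -3, 0, 0.3, 0, 0.5, -3, 0, 0.3, 0, 0.5, 0, 0, 0, 0, 0.5],
)

```text
clock: 17.72
ee_pos: [0.4264, -0.0081, 0.0308]
tool_rot: [[-0.993, 0.114, 0.0], [0.114, 0.993, 0.001], [-0.0, 0.002, -1.0]]
contact_force: [-9.0, 4.0, 1.3]
grip_width: 0.648
finger_force: 23.0
```

```bash
python3 hs.py
```

```text
t 17.7167 holder mm -21.672156371619852 -0.29494859580003996 30.763013662057705 yaw -6.568710231586714 z [ 0.0005  0.0015 -1.    ] F [-9.0289  4.0054  1.3294] Fx_h -9.416810196740213 tq [1.431  2.944  0.1733] 0.6478752238155862 23.02447199821472 [ 0.3503  0.1897 -0.5377 -0.0016 -0.8424 -2.0347]
```

jog_arm(
  commands=[-3, 0.3, 0.2, 0, 0.5, -3, 0.3, 0.2, 0, 0.5, -1.5, 0, 0, 0, 0.5, 0, 0, 0, 0, 0.5],
)

```text
clock: 18.05
ee_pos: [0.4326, -0.0085, 0.03]
tool_rot: [[-0.993, 0.115, -0.002], [0.115, 0.993, 0.001], [0.002, 0.001, -1.0]]
contact_force: [-10.2, 4.9, 1.6]
grip_width: 0.651
finger_force: 22.2
```

```bash
python3 hs.py
```

```text
t 18.05 holder mm -15.531506152136675 0.023188739017425145 29.982457726968832 yaw -6.58076898465088 z [-0.002   0.0013 -1.    ] F [-10.1877   4.8538   1.5649] Fx_h -10.662402407422064 tq [1.6134 3.7856 0.2561] 0.6508106663311294 22.229526042938232 [ 0.3437  0.2035 -0.5215 -0.0025 -0.8473 -2.0277]
```

jog_arm(
  commands=[0, 0.8, 0, 0, 0.5, -2, 0, 0.2, 0, 0.5, 0, 0, 0, 0, 0.5],
  newtons=35,
)

```text
clock: 18.3
ee_pos: [0.4341, -0.0085, 0.0298]
tool_rot: [[-0.993, 0.115, -0.003], [0.115, 0.993, 0.0], [0.003, -0.0, -1.0]]
contact_force: [-12.5, 1.8, 3.7]
grip_width: 0.637
finger_force: 43.1
```

```bash
python3 hs.py; python3 - <<'E'
from h import *
import pickle
w=cam('wrist','w8');pickle.dump(w,open('c8.pkl','wb'))
h=cv2.cvtColor(w['frame'],cv2.COLOR_RGB2HSV)
a=pickle.load(open('c7.pkl','rb'))['frame']
g8=cv2.cvtColor(w['frame'],cv2.COLOR_RGB2GRAY).astype(int);g7=cv2.cvtColor(a,cv2.COLOR_RGB2GRAY).astype(int)
# tile-row shift between w7 and w8 (plaque fixed in tool?) by phase correlation on the plaque patch
for y0,y1 in((255,300),(300,360),(360,420)):
    A=g7[y0:y1,262:382].astype('f4');B=g8[y0:y1,262:382].astype('f4')
    print(y0,cv2.phaseCorrelate(A,B,cv2.createHanningWindow(A.shape[::-1],cv2.CV_32F)))
E
```

```text
t 18.3 holder mm -14.039245184336178 0.14000638079789388 29.815884246606398 yaw -6.5915507355009 z [-0.0031  0.0003 -1.    ] F [-12.4753   1.7888   3.6585] Fx_h -12.59699183477602 tq [0.6753 4.0043 0.0921] 0.6372191898753544 43.05356740951538 [ 0.3429  0.207  -0.5176 -0.0017 -0.849  -2.0276]
255 ((0.3776753351330342, -2.6606340172562675), 0.7997213363647461)
300 ((0.18688769013337492, -1.678141666032058), 0.8370545840263367)
360 ((-0.09351203552746767, 0.4535159441347787), 0.7602644001113044)
```

jog_arm(
  commands=[-1.5, 0.2, -0.5, 0, 0.5, -1.5, 0, 0, 0, 0.5, 0, 0, 0, 0, 0.5],
)

```text
clock: 18.6
ee_pos: [0.4364, -0.0088, 0.0301]
tool_rot: [[-0.993, 0.115, -0.004], [0.115, 0.993, 0.0], [0.004, -0.0, -1.0]]
contact_force: [-12.9, 2.5, 2.2]
grip_width: 0.643
finger_force: 43.0
```

```bash
python3 hs.py; python3 - <<'E'
from h import *
import pickle
w=cam('wrist','w9');pickle.dump(w,open('c9.pkl','wb'))
G=lambda n:cv2.cvtColor(pickle.load(open(n,'rb'))['frame'],cv2.COLOR_RGB2GRAY).astype('f4')
b,c=G('c8.pkl'),G('c9.pkl')
for y0,y1 in((255,300),(300,360),(360,420)):
    A=b[y0:y1,262:382];B=c[y0:y1,262:382]
    print(y0,cv2.phaseCorrelate(A,B,cv2.createHanningWindow(A.shape[::-1],cv2.CV_32F)))
cv2.imwrite('pics/w9c.png',cv2.resize(w['frame'][170:430,200:440,::-1],None,fx=2.25,fy=2.25,interpolation=cv2.INTER_CUBIC))
E
```

```text
t 18.6 holder mm -11.735865097887883 0.13330503352577036 30.06122320731827 yaw -6.611838081873964 z [-0.0044  0.0002 -1.    ] F [-12.8834   2.5338   2.1601] Fx_h -13.08506124140011 tq [0.6628 4.3975 0.0281] 0.6427699034501644 43.001044392585754 [ 0.34    0.2116 -0.5104 -0.0022 -0.8529 -2.0248]
255 ((-0.057972926714640494, 0.5881281985482225), 0.8597892923708316)
300 ((-0.03280878560024547, -0.055624470537519954), 0.9177839459313286)
360 ((-0.0019149035780188228, -0.10793681740217664), 0.8109113401836819)
```

jog_arm(
  commands=[-1.5, 0.2, 0, 0, 0.5, -1, 0, 0, 0, 0.5, 0, 0, 0, 0, 0.5],
)

```text
clock: 18.9
ee_pos: [0.4377, -0.0089, 0.0297]
tool_rot: [[-0.993, 0.115, -0.007], [0.115, 0.993, 0.0], [0.007, -0.001, -1.0]]
contact_force: [-16.3, 3.1, 4.9]
grip_width: 0.646
finger_force: 43.2
```

```bash
python3 hs.py
```

```text
t 18.9 holder mm -10.386686487383203 0.14473102528633933 29.715275137424115 yaw -6.62993663916714 z [-0.0066  0.0001 -1.    ] F [-16.3294   3.1159   4.9058] Fx_h -16.574422269969126 tq [1.0579 5.3118 0.097 ] 0.6463230491732691 43.172847032547 [ 0.338   0.2159 -0.5053 -0.0031 -0.8558 -2.0225]
```

Force jumped from 13.1 to 16.6 N, so the jaw is at its stop and the tail should be past the bar. Next I lower the square end in small steps.

jog_arm(
  commands=[0.3, 0, 1.5, 0, 0.5, 0.3, 0, 1.5, 0, 0.5, 0, 0, 1, 0, 0.5, 0, 0, 0, 0, 0.5],
)

```text
clock: 19.23
ee_pos: [0.4381, -0.0086, 0.0261]
tool_rot: [[-0.993, 0.115, -0.004], [0.115, 0.993, 0.0], [0.004, -0.0, -1.0]]
contact_force: [-15.0, 3.5, 4.5]
grip_width: 0.642
finger_force: 43.2
```

```bash
python3 hs.py
```

```text
t 19.2333 holder mm -10.014097750913157 0.49704561535470027 26.12067745295737 yaw -6.59812679130814 z [-0.0043  0.0004 -1.    ] F [-14.9783   3.5      4.4531] Fx_h -15.274038648017175 tq [1.1399 4.8075 0.0725] 0.6420626831395257 43.19327473640442 [ 0.3388  0.2204 -0.5114 -0.0025 -0.843  -2.0231]
```

jog_arm(
  commands=[0.2, 0, 1.2, 0, 0.5, 0, 0, 1.2, 0, 0.5, 0, 0, 0.8, 0, 0.5, 0, 0, 0, 0, 0.5],
)

```text
clock: 19.57
ee_pos: [0.4383, -0.0085, 0.023]
tool_rot: [[-0.993, 0.115, -0.004], [0.115, 0.993, 0.0], [0.004, 0.0, -1.0]]
contact_force: [-14.2, 3.3, 4.3]
grip_width: 0.642
finger_force: 43.3
```

```bash
python3 hs.py;python3 - <<'E'
from h import *
import pickle
w=cam('wrist','w10');pickle.dump(w,open('c10.pkl','wb'))
G=lambda n:cv2.cvtColor(pickle.load(open(n,'rb'))['frame'],cv2.COLOR_RGB2GRAY).astype('f4')
b,c=G('c9.pkl'),G('c10.pkl')
for y0,y1 in((255,300),(300,360),(360,420)):
    A=b[y0:y1,262:382];B=c[y0:y1,262:382]
    print(y0,cv2.phaseCorrelate(A,B,cv2.createHanningWindow(A.shape[::-1],cv2.CV_32F)))
E
```

```text
t 19.5667 holder mm -9.866578048796347 0.5675064860784503 23.040978909647503 yaw -6.595483250870353 z [-0.0037  0.0005 -1.    ] F [-14.2203   3.3357   4.3011] Fx_h -14.50251779103757 tq [1.0712 4.4999 0.1113] 0.6419192619698423 43.267314434051514 [ 0.339   0.2248 -0.5157 -0.0023 -0.8337 -2.0234]
255 ((0.5292775003844383, -4.43174860124434), 0.7440472956056948)
300 ((0.21776674572366517, -2.3618318409513606), 0.9007010123464796)
360 ((-0.478592221763364, 1.4238057437760503), 0.687810919019911)
```

jog_arm(
  commands=[0, 0, 0.8, 0, 0.5, 0, 0, 0.7, 0, 0.5, 0, 0, 0, 0, 0.5],
)

```text
clock: 19.87
ee_pos: [0.4384, -0.0085, 0.0217]
tool_rot: [[-0.993, 0.115, -0.003], [0.115, 0.993, 0.0], [0.003, 0.0, -1.0]]
contact_force: [-13.6, 3.1, 5.2]
grip_width: 0.64
finger_force: 43.4
```

```bash
python3 hs.py
```

```text
t 19.8667 holder mm -9.746048950859574 0.5915811912192912 21.66393156337717 yaw -6.596157138050079 z [-0.0034  0.0005 -1.    ] F [-13.5566   3.1154   5.2101] Fx_h -13.818517102395264 tq [1.0897 4.4977 0.0219] 0.6399756687464137 43.386898040771484 [ 0.339   0.2269 -0.5175 -0.0022 -0.8295 -2.0234]
```

jog_arm(
  commands=[0, 0, 0.7, 0, 0.5, 0, 0, 0.7, 0, 0.5, 0, 0, 0, 0, 0.5],
)

```text
clock: 20.12
ee_pos: [0.4385, -0.0085, 0.0212]
tool_rot: [[-0.993, 0.115, -0.003], [0.115, 0.993, 0.0], [0.003, 0.0, -1.0]]
contact_force: [-17.1, 3.6, 15.5]
grip_width: 0.642
finger_force: 44.5
```

```bash
python3 hs.py; python3 - <<'E'
from h import *
import pickle
w=cam('wrist','w11');pickle.dump(w,open('c11.pkl','wb'))
cv2.imwrite('pics/w11c.png',cv2.resize(w['frame'][160:430,200:440,::-1],None,fx=2.2,fy=2.2,interpolation=cv2.INTER_CUBIC))
G=lambda n:cv2.cvtColor(pickle.load(open(n,'rb'))['frame'],cv2.COLOR_RGB2GRAY).astype('f4')
b,c=G('c10.pkl'),G('c11.pkl')
for y0,y1 in((255,300),(300,360),(360,420)):
    A=b[y0:y1,262:382];B=c[y0:y1,262:382]
    print(y0,cv2.phaseCorrelate(A,B,cv2.createHanningWindow(A.shape[::-1],cv2.CV_32F)))
E
```

```text
t 20.1167 holder mm -9.647584912837672 0.6178311338547521 21.215193828073243 yaw -6.577758008330853 z [-0.003   0.0004 -1.    ] F [-17.1179   3.6452  15.457 ] Fx_h -17.41660277939755 tq [1.4364 5.9241 0.1238] 0.6416092267587445 44.45843160152435 [ 0.3391  0.2275 -0.5182 -0.0019 -0.8278 -2.0234]
255 ((0.001757133626341556, -0.17878875802390937), 0.8803636702784785)
300 ((0.11349895160548584, -0.32363594305194354), 0.9407608580589294)
360 ((0.1378391481509098, 0.0872538146397801), 0.8658116928736369)
```

jog_arm(
  commands=[1, 0, -0.4, 0, 0.5, 1, 0, 0, 0, 0.5, 1, 0, 0, 0, 0.5, 1, 0, 0, 0, 0.5, 0, 0, 0, 0, 0.5],
)

```text
clock: 20.58
ee_pos: [0.4358, -0.0081, 0.0213]
tool_rot: [[-0.993, 0.115, -0.001], [0.115, 0.993, 0.0], [0.001, 0.0, -1.0]]
contact_force: [-11.0, 1.1, 5.0]
grip_width: 0.641
finger_force: 43.4
```

```bash
python3 hs.py
```

```text
t 20.5833 holder mm -12.38441864785649 0.7035781779663649 21.27985429306542 yaw -6.579608533154972 z [-0.0006  0.0004 -1.    ] F [-11.0144   1.1289   4.9685] Fx_h -11.072093484500453 tq [ 0.4829  3.6685 -0.0418] 0.6407247717262415 43.3591103553772 [ 0.3429  0.2212 -0.5273 -0.0008 -0.8228 -2.028 ]
```

jog_arm(
  commands=[1, 0, 0, 0, 0.5, 1, 0, 0, 0, 0.5, 1, 0, 0, 0, 0.5, 0, 0, 0, 0, 0.5],
)

```text
clock: 20.92
ee_pos: [0.433, -0.0078, 0.0213]
tool_rot: [[-0.993, 0.115, -0.0], [0.115, 0.993, 0.0], [0.0, 0.0, -1.0]]
contact_force: [-10.2, 0.7, 4.5]
grip_width: 0.641
finger_force: 43.3
```

```bash
python3 hs.py
```

```text
t 20.9167 holder mm -15.147013803153543 0.702704995269034 21.272255598081685 yaw -6.578168303069367 z [-0.0002  0.0004 -1.    ] F [-10.2148   0.7333   4.5385] Fx_h -10.233640542128569 tq [ 0.3373  3.3164 -0.1041] 0.6407915588272068 43.28538358211517 [ 0.3461  0.2161 -0.5344 -0.0006 -0.8203 -2.0313]
```

jog_arm(
  commands=[1, 0, 0, 0, 0.5, 1, 0, 0, 0, 0.5, 0, 0, 0, 0, 0.5],
)

```text
clock: 21.17
ee_pos: [0.432, -0.0077, 0.0214]
tool_rot: [[-0.993, 0.114, 0.002], [0.114, 0.993, 0.0], [-0.002, 0.0, -1.0]]
contact_force: [-6.7, -1.4, 0.5]
grip_width: 0.64
finger_force: 42.9
```

```bash
python3 hs.py; python3 - <<'E'
from h import *
import pickle
w=cam('wrist','w12');pickle.dump(w,open('c12.pkl','wb'))
cv2.imwrite('pics/w12c.png',cv2.resize(w['frame'][160:430,200:440,::-1],None,fx=2.2,fy=2.2,interpolation=cv2.INTER_CUBIC))
E
```

```text
t 21.1667 holder mm -16.187543463439606 0.7070614038962193 21.407811964040445 yaw -6.555553293441504 z [ 0.0016  0.0002 -1.    ] F [-6.7215 -1.3527  0.4928] Fx_h -6.5308859159920445 tq [-0.3733  2.1695 -0.1151] 0.6397258616871723 42.94934034347534 [ 0.348   0.213  -0.5387  0.0005 -0.8176 -2.0335]
```

View pics/w12c.png

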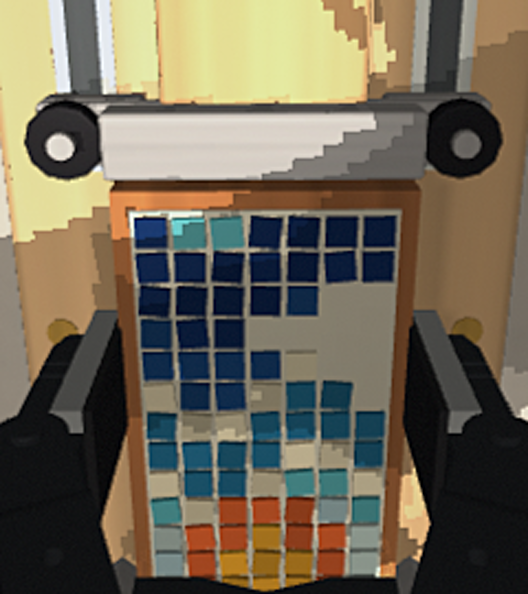

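The last view shows the plaque flat and lower than the bar, its square end right against the bar's inner face and centred between the screws at (62,147) and (463,145) in the crop. Next I release, lift, and move to look at the magnifier's knob.

jog_arm(
  commands=[0, 0, 0, 0, 0.75, 0, 0, 0, 0, 0.9, 0, 0, 0, 0, 1, 0, 0, 0, 0, 1, 0, 0, -6, 0, 1],
)

```text
clock: 21.63
ee_pos: [0.4345, -0.0068, 0.0278]
tool_rot: [[-0.994, 0.113, 0.006], [0.113, 0.994, 0.001], [-0.006, 0.002, -1.0]]
contact_force: [-0.4, -0.0, -0.5]
grip_width: 1.0
finger_force: 0.0
```

jog_arm(
  commands=[0, 0, -20, 0, 1, 0, 0, -40, 0, 1, 0, 0, -41, 0, 1, 0, 0, -41, 0, 1, 0, 0, -41, 0, 1],
)

```text
clock: 22.05
ee_pos: [0.4331, -0.0073, 0.2141]
tool_rot: [[-0.994, 0.113, 0.008], [0.113, 0.994, 0.002], [-0.008, 0.003, -1.0]]
contact_force: [2.1, -0.6, -0.3]
grip_width: 1.001
finger_force: 0.0
```

jog_arm(
  commands=[0, 0, -41, 0, 1, 0, 0, -25, 0, 1, 0, 0, 0, 0, 1],
)

```text
clock: 22.3
ee_pos: [0.4357, -0.0073, 0.2842]
tool_rot: [[-0.993, 0.113, 0.019], [0.113, 0.994, 0.003], [-0.019, 0.005, -1.0]]
contact_force: [0.6, 0.1, 0.4]
grip_width: 1.001
finger_force: 0.0
```

```bash
python3 hs.py; python3 - <<'E'
from h import *
import pickle
w=cam('wrist','w13');pickle.dump(w,open('c13.pkl','wb'))
O=np.array([.448,-.0102]);ux=np.array([.9939,-.1106]);uy=np.array([.1106,.9939])
# orange-brown frame + tiles of plaque: project expected corners and check edges by local gray profile
h=cv2.cvtColor(w['frame'],cv2.COLOR_RGB2HSV)
def W(x,y,z): p=O+x*ux+y*uy;return [p[0],p[1],z]
for n,q in dict(tailL=W(-.055,.028,.036),tailR=W(-.055,-.028,.036),c=W(.004,0,.036),barin=W(-.055,0,.031)).items(): print(n,proj(w,q)[0])
t=cam('top','t13');pickle.dump(t,open('t13.pkl','wb'))
g=cv2.cvtColor(w['frame'],cv2.COLOR_RGB2GRAY)
u,v=proj(w,W(-.03,0,.036))[0].astype(int);print('row',v,'cols',u-50,h[v,u-50:u+51:2,0].tolist(),h[v,u-50:u+51:2,1].tolist())
E
```

```text
t 22.3 holder mm -12.548478421300583 1.5660678138623731 284.2263415170141 yaw -6.496491258419047 z [ 0.0193  0.003  -0.9998] F [0.5502 0.0866 0.3876] Fx_h 0.5372806287380824 tq [-0.0137 -0.0254  0.0407] 1.00056815242541 0.0 [ 0.3489 -0.0002 -0.0582  0.0038 -1.4937 -2.0333]
tailL [343.60050127 161.97424855]
tailR [293.14636255 162.14922021]
c [318.61635086 213.68741486]
barin [318.38117772 161.56056495]
row 184 cols 268 [18, 19, 16, 24, 29, 26, 15, 15, 16, 16, 16, 16, 17, 13, 13, 105, 116, 30, 20, 117, 114, 26, 128, 120, 21, 8, 10, 27, 117, 109, 22, 21, 21, 22, 21, 22, 17, 12, 16, 16, 16, 16, 17, 16, 16, 17, 16, 15, 15, 16, 17] [36, 36, 63, 92, 81, 87, 123, 118, 117, 115, 117, 113, 112, 146, 149, 45, 27, 3, 22, 46, 17, 20, 15, 10, 17, 12, 10, 21, 25, 31, 49, 47, 47, 46, 46, 44, 76, 172, 113, 113, 118, 117, 118, 116, 114, 120, 116, 115, 96, 36, 36]
```

The plaque sits between columns 293 and 343 where 293–343.6 was expected, so it is centred across. Next is the knob.

jog_arm(
  commands=[-22, 30, 2, 0, 1, -22, 30, 2, 0, 1, -22, 30, 2, 0, 1, -22, 30, 2, 0, 1, -21, 29, 2, 0, 1],
)

```text
clock: 22.82
ee_pos: [0.5587, 0.1298, 0.2667]
tool_rot: [[-0.994, 0.113, 0.004], [0.113, 0.994, 0.0], [-0.004, 0.001, -1.0]]
contact_force: [0.2, -0.8, 1.5]
grip_width: 1.002
finger_force: 0.0
```

jog_arm(
  commands=[0, 0, 0, 0, 1, 0, 0, 0, 0, 1],
)

```text
clock: 22.98
ee_pos: [0.5583, 0.1296, 0.2651]
tool_rot: [[-0.994, 0.112, 0.002], [0.112, 0.994, -0.001], [-0.002, -0.001, -1.0]]
contact_force: [-0.5, -1.2, -0.8]
grip_width: 1.0
finger_force: 0.0
```

```bash
python3 hs.py; python3 - <<'E'
from h import *
import pickle
np.set_printoptions(precision=4,suppress=True)
w=cam('wrist','w14');pickle.dump(w,open('c14.pkl','wb'))
t=pickle.load(open('c0.pkl','rb'))['top']
print('pred knob',proj(w,[[.5385,.1369,.199],[.5349,.1332,.199],[.6006,.1331,.15],[.4507,.1424,.15],[.4507,.1424,.01]]))
for n,c,p in(('w',w,[.537,.136,.199]),('t',t,[.537,.136,.199])):
    g=cv2.cvtColor(c['frame'],cv2.COLOR_RGB2GRAY);u,v=proj(c,p)[0].astype(int);r=45 if n=='w' else 9
    m=np.zeros_like(g);m[max(0,v-r):v+r+1,max(0,u-r):u+r+1]=(g[max(0,v-r):v+r+1,max(0,u-r):u+r+1]<55)
    N,L,S,C=cv2.connectedComponentsWithStats(m)
    print(n,(u,v),[(S[i].tolist(),C[i].round(1).tolist()) for i in range(1,N) if S[i][4]>3])
g=cv2.cvtColor(t['frame'],cv2.COLOR_RGB2GRAY);print(g[222:240,246:262])
E
```

```text
t 22.9833 holder mm 94.14274281139203 151.14366053060553 265.11228873392525 yaw -6.423326394520529 z [ 0.0016 -0.0008 -1.    ] F [-0.5078 -1.2262 -0.8027] Fx_h -0.36908801667206276 tq [0.0242 0.0048 0.0087] 0.9997272633334359 0.0 [ 0.5019  0.2944  0.2457  0.0015 -1.5211 -2.1848]
pred knob [[329.5398 231.6332]
 [323.114  226.8267]
 [331.2823 286.6026]
 [322.4936  88.4526]
 [321.805  102.5571]]
w (np.int64(327), np.int64(229)) [([282, 206, 91, 67, 1314], [325.9, 235.0])]
t (np.int64(251), np.int64(229)) [([251, 227, 4, 6, 18], [252.5, 229.8])]
[[ 97  82  76  83  94 100 102 107 110 112 108 104 100  98  90  78]
 [129 114  97  82  74  73  82  89  94  90  81  70  64  60  60  58]
 [150 142 129 113 101  97 107 120 124 119  96  70  58  59  67  75]
 [156 155 146 131 116 111 123 140 155 152 125  93  82  86  92  98]
 [158 155 143 120  95  85  95 118 145 151 136 114 108 106 107 110]
 [158 151 134 102  68  51  56  77 106 125 131 132 127 121 117 112]
 [158 152 129  93  57  44  42  51  71 100 129 150 150 142 132 124]
 [159 152 134  96  62  47  43  43  52  89 131 160 170 166 155 148]
 [157 156 142 113  76  49  37  35  41  79 129 163 177 180 175 171]
 [160 158 152 129  92  56  35  26  36  78 129 164 179 181 183 181]
 [160 160 157 145 113  76  46  37  51  90 138 168 180 183 183 182]
 [160 161 159 152 131 106  85  76  88 117 153 175 181 182 183 182]
 [160 161 162 158 148 139 132 123 126 141 164 178 183 183 184 181]
 [162 164 166 166 165 165 168 164 159 157 167 178 183 183 183 181]
 [166 170 173 177 177 182 187 186 179 168 170 179 183 183 183 180]
 [174 178 180 181 184 190 194 194 186 174 172 180 183 183 183 180]
 [179 182 183 184 188 193 194 195 188 176 175 181 184 183 183 177]
 [181 183 184 185 190 192 195 193 187 177 178 182 183 183 183 179]]
```

```bash
python3 - <<'E'
from h import *
import pickle
np.set_printoptions(precision=4,suppress=True)
w=pickle.load(open('c14.pkl','rb'));t=pickle.load(open('c0.pkl','rb'))['top']
g=cv2.cvtColor(w['frame'],cv2.COLOR_RGB2GRAY)
for v in range(200,262,4):
    c=np.where(g[v,295:365]<60)[0]+295;print(v,(c.min(),c.max(),len(c)) if len(c) else None,end='; ')
print()
h=cv2.HoughCircles(cv2.GaussianBlur(g[190:275,280:375],(3,3),0),cv2.HOUGH_GRADIENT,1,15,param1=80,param2=9,minRadius=8,maxRadius=15)
if h is not None:
    for x,y,r in h[0][:4]:
        print('circ',x+280,y+190,r,onz(w,x+280,y+190,.199),'tri',two(w,(x+280,y+190),t,(251.6,229.3)))
print(g[200:250:3,300:360:3])
E
```

```text
200 None; 204 None; 208 (np.int64(321), np.int64(332), 12); 212 (np.int64(319), np.int64(334), 16); 216 (np.int64(318), np.int64(335), 18); 220 (np.int64(318), np.int64(336), 19); 224 (np.int64(318), np.int64(337), 20); 228 (np.int64(317), np.int64(338), 22); 232 (np.int64(317), np.int64(344), 28); 236 (np.int64(306), np.int64(354), 49); 240 (np.int64(299), np.int64(362), 47); 244 (np.int64(295), np.int64(364), 25); 248 (np.int64(295), np.int64(364), 11); 252 (np.int64(295), np.int64(295), 1); 256 None; 260 None; 
circ 326.5 214.5 8.4 [0.5272 0.1362 0.199 ] tri (array([0.5406, 0.138 , 0.1553]), np.float64(0.0067366744148970965))
[[141 140 139 139 139 140 132 134 130 134 130 113 134 111 110 110 109 108
  108 109]
 [138 140 140 140 139 139 132 128 105 101 112 118 109 113 111 110 110 110
  109 109]
 [138 137 139 139 139 140 123 144  57   4  69 136 107 111 112 110 110 108
  108 109]
 [137 138 139 140 138 143 135   0  13  10   9   6 129 112 112 110 109 109
  108 107]
 [139 139 140 139 139 131  84  10  11  10  13  10 136 110 110 111 109 109
  109 108]
 [140 140 139 141 140 138   0  11  13 
[... 282 characters left out ...]
 110 109
  100 206]
 [140 140 139 140 140 145   0  19  18  18  18  16  12 116 111 111 110 109
  135 198]
 [140 140 139 141 140 145   4  18  17  18  17  16  17  97 117 112 108 160
  199 198]
 [140 140 142 147 119   0   6  15  17  19  20  16  16   9   6   0  40 199
  203 199]
 [141 146  48   5   8  14  14  13  17  18  16  17  23  24  24  22  11   9
    6 193]
 [ 50   5  19  25  25  29  23  17   6   0   7  29   7  10  19  22  24  22
   24  11]
 [ 14  25  26  23   9  75 159 215 208 203 204 203 206 197 197 118  74  14
   20  20]
 [ 25  21  24 173 209 201 200 200 200 200 200 199 199 199 188 188 187 242
  132   6]
 [  9 164 205 200 200 200 199 199 200 200 199 200 200 200 189 188 184 224
  224 238]]
```

```bash
python3 - <<'E'
from h import *
import pickle
np.set_printoptions(precision=4,suppress=True)
w=pickle.load(open('c14.pkl','rb'));t=pickle.load(open('c0.pkl','rb'))['top']
print(onz(w,327.5,231,.199),two(w,(327.5,231),t,(251.6,229.8)))
E
```

```text
[0.5379 0.1357 0.199 ] (array([0.5333, 0.1354, 0.2135]), np.float64(0.0009910013427139339))
```

jog_arm(
  commands=[10.5, 2, 20, 0, 1, 10.4, 2.1, 25, 0, 1, 0, 0, 20, 0, 1, 0, 0, 0, 0, 1, 0, 0, 0, 0, 1],
)

```text
clock: 23.45
ee_pos: [0.5377, 0.1339, 0.2034]
tool_rot: [[-0.994, 0.114, 0.006], [0.114, 0.994, 0.0], [-0.006, 0.001, -1.0]]
contact_force: [0.3, 0.4, 0.3]
grip_width: 1.003
finger_force: 0.0
```

jog_arm(
  commands=[0, 1.5, 20, 0, 1, 0, 0, 15, 0, 1, 0, 0, 0, 0, 0.5, 0, 0, 0, 0, 0.2, 0, 0, 0, 0, 0],
  newtons=20,
)

```text
clock: 23.87
ee_pos: [0.54, 0.1365, 0.1703]
tool_rot: [[-0.994, 0.113, 0.01], [0.113, 0.994, 0.002], [-0.01, 0.003, -1.0]]
contact_force: [-0.1, 0.8, 1.0]
grip_width: 0.604
finger_force: 0.0
```

jog_arm(
  commands=[0, 0, 0, 0, 0, 0, 0, 0, 0, 0, 0, 0, 0, 0, 0, 0, 0, 0, 0, 0],
  newtons=20,
)

```text
clock: 24.2
ee_pos: [0.5393, 0.1367, 0.1691]
tool_rot: [[-0.994, 0.113, 0.008], [0.113, 0.994, 0.002], [-0.008, 0.003, -1.0]]
contact_force: [-1.3, 0.0, 3.6]
grip_width: 0.149
finger_force: 21.2
```

```bash
python3 hs.py
```

```text
t 24.2 holder mm 74.51617642357148 156.05675436349202 169.08883202437823 yaw -6.492347603952123 z [ 0.0083  0.0016 -1.    ] F [-1.3499  0.0157  3.6231] Fx_h -1.3434252817607129 tq [-0.032   0.3249  0.0029] 0.14948832609050344 21.19973748922348 [ 0.5313  0.2877 -0.0078  0.0029 -1.2672 -2.2162]
```

```bash
python3 - <<'E'
from h import *
R=env.get_state()['tool_rot'][:2,:2]
P=np.array([.4507,.1424]);a=np.radians(np.linspace(-3.8,-89.6,21))
k=P+.088*np.c_[np.cos(a),np.sin(a)]
print(((np.diff(k,axis=0)@R)*1e3).round(1).tolist(), (k[-1]-k[0])@R)
E
```

```text
[[-0.1, -6.6], [0.4, -6.6], [0.9, -6.5], [1.4, -6.4], [1.9, -6.3], [2.4, -6.2], [2.8, -6.0], [3.2, -5.7], [3.7, -5.5], [4.1, -5.2], [4.4, -4.9], [4.8, -4.5], [5.1, -4.2], [5.4, -3.8], [5.7, -3.3], [5.9, -2.9], [6.1, -2.5], [6.3, -2.0], [6.4, -1.5], [6.5, -1.0]] [ 0.07733997 -0.09149578]
```

jog_arm(
  commands=[-0.1, -6.6, 0, 0, 0, 0.4, -6.6, 0, 0, 0, 0.9, -6.5, 0, 0, 0, 1.4, -6.4, 0, 0, 0, 1.9, -6.3, 0, 0, 0],
)

```text
clock: 24.62
ee_pos: [0.5327, 0.1048, 0.169]
tool_rot: [[-0.993, 0.113, 0.012], [0.113, 0.994, 0.003], [-0.011, 0.004, -1.0]]
contact_force: [4.5, 2.1, 3.0]
grip_width: 0.156
finger_force: 21.2
```

jog_arm(
  commands=[2.4, -6.2, 0, 0, 0, 2.8, -6.0, 0, 0, 0, 3.2, -5.7, 0, 0, 0, 3.7, -5.5, 0, 0, 0, 4.1, -5.2, 0, 0, 0],
)

```text
clock: 25.03
ee_pos: [0.5123, 0.0778, 0.1689]
tool_rot: [[-0.994, 0.113, 0.01], [0.113, 0.994, 0.002], [-0.01, 0.003, -1.0]]
contact_force: [4.1, 2.2, 5.5]
grip_width: 0.151
finger_force: 21.4
```

```bash
python3 hs.py
```

```text
t 25.0333 holder mm 54.15171314233298 94.61318103213434 168.92647341826722 yaw -6.508680752291451 z [ 0.01    0.0018 -0.9999] F [4.103  2.2432 5.5401] Fx_h 3.8299081200129264 tq [ 0.6721 -1.3159  0.0013] 0.15088308177885904 21.368176639080048 [ 0.4554  0.2135 -0.1077  0.003  -1.2399 -2.1408]
```

Still pinched with small forces, so I'll carry on along the circle.

jog_arm(
  commands=[4.4, -4.9, 0, 0, 0, 4.8, -4.5, 0, 0, 0, 5.1, -4.2, 0, 0, 0, 5.4, -3.8, 0, 0, 0, 5.7, -3.3, 0, 0, 0],
)

```text
clock: 25.45
ee_pos: [0.4843, 0.0603, 0.1687]
tool_rot: [[-0.994, 0.113, 0.01], [0.113, 0.994, 0.002], [-0.009, 0.003, -1.0]]
contact_force: [3.5, 3.7, 6.1]
grip_width: 0.154
finger_force: 21.8
```

jog_arm(
  commands=[5.9, -2.9, 0, 0, 0, 6.1, -2.5, 0, 0, 0, 6.3, -2.0, 0, 0, 0, 6.4, -1.5, 0, 0, 0, 6.5, -1.0, 0, 0, 0],
)

```text
clock: 25.87
ee_pos: [0.4523, 0.0538, 0.1686]
tool_rot: [[-0.994, 0.113, 0.01], [0.113, 0.994, 0.001], [-0.01, 0.002, -1.0]]
contact_force: [4.7, 1.1, 7.0]
grip_width: 0.155
finger_force: 21.8
```

jog_arm(
  commands=[0, 0, 0, 0, 0, 0, 0, 0, 0, 0],
)

```text
clock: 26.03
ee_pos: [0.4513, 0.0537, 0.1686]
tool_rot: [[-0.994, 0.113, 0.008], [0.113, 0.994, 0.001], [-0.008, 0.002, -1.0]]
contact_force: [-0.5, 0.5, 8.6]
grip_width: 0.157
finger_force: 22.0
```

```bash
python3 hs.py; python3 - <<'E'
from h import *
import pickle
np.set_printoptions(precision=4,suppress=True)
t=cam('top','t15');pickle.dump(t,open('t15.pkl','wb'));s=cam('scene','s15');pickle.dump(s,open('s15.pkl','wb'))
print(proj(t,[[.4518,-.0106,.15],[.4518,-.0106,.036],[.451,.0544,.199]]))
E
```

```text
t 26.0333 holder mm -3.7732168234878363 63.86404023643855 168.57841343508954 yaw -6.475135664396222 z [ 0.008   0.0009 -1.    ] F [-0.5208  0.4647  8.638 ] Fx_h -0.5689814960991882 tq [ 0.2521  0.1595 -0.0386] 0.15671897837342538 21.994763016700745 [ 0.4674  0.0911 -0.2564  0.003  -1.2157 -2.1522]
[[316.7754 271.5422]
 [315.7375 275.5816]
 [287.5017 269.0661]]
```

jog_arm(
  commands=[0, 0, 0, 0, 0.3, 0, 0, 0, 0, 0.5, 0, 0, 0, 0, 0.5, 0, 0, -15, 0, 0.5, 0, 0, -30, 0, 0.5],
)

```text
clock: 26.55
ee_pos: [0.4483, 0.0534, 0.2089]
tool_rot: [[-0.994, 0.114, -0.003], [0.114, 0.994, -0.001], [0.003, -0.002, -1.0]]
contact_force: [0.3, 1.7, 0.2]
grip_width: 0.496
finger_force: 0.0
```

jog_arm(
  commands=[0, 0, -40, 0, 0.5, 0, 0, -30, 0, 0.5, 0, -40, 0, 0, 0.5, 0, -40, 0, 0, 0.5, 0, -40, 0, 0, 0.5],
)

```text
clock: 26.97
ee_pos: [0.4364, -0.0659, 0.2819]
tool_rot: [[-0.994, 0.111, 0.006], [0.111, 0.994, 0.002], [-0.006, 0.002, -1.0]]
contact_force: [0.5, -0.9, 0.1]
grip_width: 0.496
finger_force: 0.0
```

jog_arm(
  commands=[0, -40, 0, 0, 0.5, 0, -40, 0, 0, 0.5, 0, -40, 0, 0, 0.5, 0, -30, 0, 0, 0.5, 0, 0, 0, 0, 0.5],
)

```text
clock: 27.38
ee_pos: [0.4185, -0.2181, 0.2806]
tool_rot: [[-0.993, 0.118, 0.003], [0.118, 0.993, 0.001], [-0.003, 0.001, -1.0]]
contact_force: [-1.2, 0.5, -0.5]
grip_width: 0.5
finger_force: 0.0
```

```bash
python3 hs.py; python3 - <<'E'
from h import *
import pickle
np.set_printoptions(precision=4,suppress=True)
c={n:cam(n,n+'16') for n in('top','wrist','scene')};pickle.dump(c,open('c16.pkl','wb'))
t=c['top'];u,v=proj(t,[.4518,-.0106,.15])[0];print('pred',u,v)
g=cv2.cvtColor(t['frame'],cv2.COLOR_RGB2GRAY)
x0,y0=int(u)-45,int(v)-40;roi=cv2.resize(g[y0:y0+80,x0:x0+90],None,fx=4,fy=4,interpolation=cv2.INTER_CUBIC)
h=cv2.HoughCircles(cv2.GaussianBlur(roi,(5,5),0),cv2.HOUGH_GRADIENT,1,20,param1=100,param2=25,minRadius=60,maxRadius=95)
if h is not None:
    for a,b,r in h[0][:4]:
        p=onz(t,x0+a/4,y0+b/4,.15);print('lens',x0+a/4,y0+b/4,r/4,p)
print(proj(t,[.4518,-.0106+.046,.155])[0],proj(t,[.4518,-.0566,.155])[0])
for vv in range(int(v)-24,int(v)+26,3): print(vv,g[vv,int(u)-28:int(u)+29:2].tolist())
E
```

```text
t 27.3833 holder mm -6.334395090194704 -209.85004228444916 280.5835133339176 yaw -6.783610083281661 z [ 0.0031  0.001  -1.    ] F [-1.2251  0.5331 -0.5126] Fx_h -1.276593784061579 tq [ 0.084  -0.0112 -0.0226] 0.4999554990594456 0.0 [-0.1482  0.0865  0.0265 -0.0014 -1.5079 -1.5409]
pred 316.7754278538268 271.54223743246877
lens 314.125 268.375 18.1 [ 0.4588 -0.0044  0.15  ]
[296.4296 270.7365] [337.2086 271.9631]
247 [174, 175, 175, 173, 155, 160, 166, 158, 158, 158, 128, 116, 151, 137, 77, 145, 165, 181, 191, 191, 192, 191, 192, 192, 191, 192, 192, 191, 192]
250 [174, 172, 173, 172, 156, 164, 161, 155, 147, 150, 119, 80, 90, 70, 81, 157, 170, 186, 191, 191, 190, 190, 190, 190, 192, 191, 191, 192, 192]
253 [174, 175, 174, 167, 158, 165, 157, 150, 116, 86, 109, 136, 144, 93, 103, 166, 176, 188, 190, 190, 189, 190, 190, 191, 191, 190, 190, 190, 190]
256 [175, 175, 174, 166, 156, 155, 116, 77, 121, 157, 158, 160, 144, 86, 124, 166, 176, 186, 187, 189, 189, 190, 189, 188, 190, 188, 190, 189, 189]
259 [174, 171, 172, 160, 158, 130, 89, 147, 167, 155, 152, 158, 134, 73, 136, 163, 175, 180, 
[... 1105 characters left out ...]
 148, 157, 157, 150, 124, 78, 112, 161, 155, 150, 147, 143, 138, 137, 140, 157, 130, 89, 115, 152, 164, 176, 185, 188, 189, 189, 190]
286 [161, 155, 150, 159, 157, 149, 146, 129, 111, 90, 95, 116, 129, 128, 121, 118, 109, 95, 79, 91, 120, 146, 156, 171, 185, 188, 189, 190, 190]
289 [159, 150, 153, 159, 156, 146, 145, 134, 161, 168, 148, 85, 60, 50, 51, 54, 81, 76, 78, 99, 126, 143, 152, 164, 183, 188, 190, 189, 190]
292 [159, 145, 154, 159, 155, 145, 142, 117, 81, 78, 98, 84, 78, 102, 94, 91, 74, 73, 84, 100, 125, 141, 151, 165, 184, 189, 188, 190, 190]
295 [158, 149, 157, 158, 158, 153, 143, 118, 98, 96, 95, 80, 75, 123, 128, 109, 88, 84, 84, 98, 123, 138, 152, 169, 184, 189, 189, 190, 190]
```

jog_arm(
  commands=[20, -36, 0, 0, 0.5, 20, -36, 0, 0, 0.5, 20, -36, 0, 0, 0.5, 20, -36, 0, 0, 0.5, 20, -36, 0, 0, 0.5],
)

```text
clock: 27.95
ee_pos: [0.3, -0.3815, 0.2809]
tool_rot: [[-0.994, 0.11, 0.007], [0.11, 0.994, 0.002], [-0.007, 0.002, -1.0]]
contact_force: [0.9, -0.7, 0.9]
grip_width: 0.499
finger_force: 0.0
```

```bash
python3 hs.py | cut -c1-120; python3 - <<'E'
from h import *
np.set_printoptions(precision=4,suppress=True)
t=cam('top','t17')
u,v=proj(t,[.4518,-.0106,.15])[0]
g=cv2.GaussianBlur(cv2.cvtColor(t['frame'],cv2.COLOR_RGB2GRAY),(3,3),0).astype('f4')
# dark rim: darkest pixel along rays from predicted centre, robust circle centre by lstsq
pts=[]
for a in np.radians(np.arange(0,360,6)):
    r=np.arange(15,25,.25);x=(u+r*np.cos(a)).astype('f4')[None];y=(v+r*np.sin(a)).astype('f4')[None]
    q=cv2.remap(g,x,y,1)[0];i=q.argmin()
    if q[i]<115 and 0<i<len(r)-1: pts.append((x[0,i],y[0,i]))
pts=np.array(pts)
for _ in range(5):
    s=np.linalg.lstsq(np.c_[2*pts,np.ones(len(pts))],(pts**2).sum(1),rcond=None)[0];R=np.sqrt(s[2]+s[0]**2+s[1]**2)
    e=np.abs(np.hypot(*(pts-s[:2]).T)-R);pts=pts[e<max(1.,np.percentile(e,85))]
print(len(pts),s[:2],R,e.mean(),onz(t,s[0],s[1],.15))
# bystanders now
E
```

```text
t 27.95 holder mm -106.03682307921325 -385.4464761556221 280.861867193357 yaw -6.327750918263515 z [ 0.0071  0.0016 -1. 
59 [315.9504 269.488 ] 19.26661936892207 0.20331094453828322 [ 0.4564 -0.0086  0.15  ]
```

The lens is about 5 mm from the plaque's centre, where 12 mm is allowed, and the plaque was clamped and centred at the last look. I'll hand it in.

```bash
python3 -c "
from plant import env
print(env.job_done())"
```

```text
the job is handed in; nothing more can be done
None
```

I handed the job in at about 28 s: by my last measurements the plaque lies flat and clamped against the tail bar, centred across the holder, with the lens about 5 mm from its centre (12 mm allowed). No verdict came back, and I did not re-check the bottle, pot and loupe at the end, though nothing suggested they were touched.

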